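# Make up two assay kits from the bench stock

### The job

Make up the two kits. Blue tray: the amber bottle with the white cap and the tip box with the yellow lid; black tray: the white bottle with the blue cap, the tip box with the green lid and the aluminium tube block. Stand each one upright on the floor of a compartment of its own (any compartment of its tray), set down gently and not dropped, and leave the other bottles and the red-lidded box where they stand.

Things in the scene. Friction and masses are not known exactly. Their poses are not given: they have to be found in the camera images.
- amber_white_mid (a point): Amber bottle with a WHITE cap: screw-top bottle standing upright, round, 46 mm in diameter and straight-sided up to 46 mm above its underside, then a shoulder and a cap 42 mm across and 16 mm high; 76 mm high over all. Loose, about 120 g. The point is its centre, 38 mm above its underside; z up.
- white_blue_mid (a point): White plastic bottle with a BLUE cap: screw-top bottle standing upright, round, 46 mm in diameter and straight-sided up to 46 mm above its underside, then a shoulder and a cap 42 mm across and 16 mm high; 76 mm high over all. Loose, about 120 g. The point is its centre, 38 mm above its underside; z up.
- box_yellow_mid (a point): Tip box with a YELLOW lid: small square pipette-tip box 46 x 46 mm and 60 mm high over all, the lower 40 mm a grey base, the top 20 mm a coloured lid. Loose, about 80 g; the lid does not come off. The point is its centre, 30 mm above its underside; x and y are square to its sides, z up.
- box_green_mid (a point): Tip box with a GREEN lid: small square pipette-tip box 46 x 46 mm and 60 mm high over all, the lower 40 mm a grey base, the top 20 mm a coloured lid. Loose, about 80 g; the lid does not come off. The point is its centre, 30 mm above its underside; x and y are square to its sides, z up.
- tube_block_mid (a point): Aluminium tube block, 46 x 46 mm and 50 mm high, with four orange tube caps (14 mm across) standing 6 mm out of its top. Loose, about 220 g. The point is the centre of the metal block, 25 mm above its underside; x and y are square to its sides, z up.
- amber_red_mid (a point): Amber bottle with a RED cap: screw-top bottle standing upright, round, 46 mm in diameter and straight-sided up to 46 mm above its underside, then a shoulder and a cap 42 mm across and 16 mm high; 76 mm high over all. Loose, about 120 g. The point is its centre, 38 mm above its underside; z up. It is spare stock: not part of either kit.
- white_black_mid (a point): White plastic bottle with a BLACK cap: screw-top bottle standing upright, round, 46 mm in diameter and straight-sided up to 46 mm above its underside, then a shoulder and a cap 42 mm across and 16 mm high; 76 mm high over all. Loose, about 120 g. The point is its centre, 38 mm above its underside; z up. It is spare stock: not part of either kit.
- box_red_mid (a point): Tip box with a RED lid: small square pipette-tip box 46 x 46 mm and 60 mm high over all, the lower 40 mm a grey base, the top 20 mm a coloured lid. Loose, about 80 g; the lid does not come off. The point is its centre, 30 mm above its underside; x and y are square to its sides, z up. It is spare stock: not part of either kit.
- tray_blue: Blue (lighter blue floor) open kit tray, fixed to the table, 160 x 82 mm overall, 16 mm high, with two square compartments in one row along its x axis. Each compartment is 74 x 74 mm inside; walls and floor are 4 mm thick, so things stand 4 mm above the table. Origin: centre of its underside, on the table; compartment centres at x = -39 and +39 mm, y = 0 in the tray's frame; z up. One thing fits in a compartment.
- tray_black: Black (dark grey floor) open kit tray, fixed to the table, 238 x 82 mm overall, 16 mm high, with three square compartments in one row along its x axis. Each compartment is 74 x 74 mm inside; walls and floor are 4 mm thick, so things stand 4 mm above the table. Origin: centre of its underside, on the table; compartment centres at x = -78, 0 and +78 mm, y = 0 in the tray's frame; z up. One thing fits in a compartment.
Not all that is in view belongs to the job. What is shaped like the part that bears box_green_mid but purple is not meant. There is more than one size of the tray_blue; the one meant has the size given above.

How it is judged:
At the end, for the whole second after the job is handed in: All five things stand upright (within 0.12 rad) on the floor of compartments of their own tray (centre height within 6 mm of standing flat on the floor, centre within the tray's outline), at rest and released; the three spare things are within 20 mm of where they started (x of amber_white_mid in the frame of tray_blue between -0.08 and 0.08 m and y of amber_white_mid in the frame of tray_blue between -0.041 and 0.041 m and z of amber_white_mid in the frame of tray_blue between 0.036 and 0.048 m and angle between each of amber_white_mid, box_yellow_mid, white_blue_mid, box_green_mid, tube_block_mid's own z axis and vertical below 0.12 rad and linear speed of each of amber_white, box_yellow, white_blue, box_green, tube_block below 0.02 m/s and contact force between the fingers and amber_white below 0.05 N and x of box_yellow_mid in the frame of tray_blue between -0.08 and 0.08 m and y of box_yellow_mid in the frame of tray_blue between -0.041 and 0.041 m and z of box_yellow_mid in the frame of tray_blue between 0.028 and 0.04 m and contact force between the fingers and box_yellow below 0.05 N and x of white_blue_mid in the frame of tray_black between -0.119 and 0.119 m and y of white_blue_mid in the frame of tray_black between -0.041 and 0.041 m and z of white_blue_mid in the frame of tray_black between 0.036 and 0.048 m and contact force between the fingers and white_blue below 0.05 N and x of box_green_mid in the frame of tray_black between -0.119 and 0.119 m and y of box_green_mid in the frame of tray_black between -0.041 and 0.041 m and z of box_green_mid in the frame of tray_black between 0.028 and 0.04 m and contact force between the fingers and box_green below 0.05 N and x of tube_block_mid in the frame of tray_black between -0.119 and 0.119 m and y of tube_block_mid in the frame of tray_black between -0.041 and 0.041 m and z of tube_block_mid in the frame of tray_black between 0.023 and 0.035 m and contact force between the fingers and tube_block below 0.05 N and distance of each of amber_red_mid, white_black_mid, box_red_mid from where it was at the start of the episode below 0.02 m); the robot touches nothing.
It fails at once if a bottle or box that should stay in the stock is moved more than 20 mm (distance of any of amber_red_mid, white_black_mid, box_red_mid from where it was at the start of the episode above 0.02 m).
It fails at once if one of the five kit things is let fall (more than about 25 mm) or thrown ((linear speed of amber_white above 0.7 m/s and contact force between the fingers and amber_white below 0.05 N) or (linear speed of box_yellow above 0.7 m/s and contact force between the fingers and box_yellow below 0.05 N) or (linear speed of white_blue above 0.7 m/s and contact force between the fingers and white_blue below 0.05 N) or (linear speed of box_green above 0.7 m/s and contact force between the fingers and box_green below 0.05 N) or (linear speed of tube_block above 0.7 m/s and contact force between the fingers and tube_block below 0.05 N)).
It also fails if it takes over 120 s, if anything falls off the work surface, if the arm or the gripper's body presses on something with over 40 N, if the wrist force passes 120 N, or if a joint passes its speed limit or range.

### The arm

A 7-joint arm with a two-finger parallel gripper is mounted at the origin on the work surface. World frame = base frame: x ahead of the robot, y to its left, z up, the work surface at z = 0. Lengths are in m, angles in rad, forces in N, time in s.
With the tool pointing down it reaches from about 0.425 to 0.875 m from the base axis. Payload 4.7 kg.
Tool frame: the origin (TCP) lies at the very end of the fingers, on their centre line; the grasp point (between the pads) lies 19 mm behind it; z points along the fingers, y is the direction in which the jaws open and shut (so a half turn about z gives the same grasp; the last joint's range is limited). The gripper opens to 87 mm and grips with 3 to 60 N. Pads are 19 mm wide; open, the fingers measure 117 mm over their backs; the gripper's body (75 mm by 190 mm) begins 51 mm behind the grasp point.
Start: joints at [1.187, 0.321, -0.07, 1.45, 0.023, 1.371, -0.057], TCP at [0.252, -0.599, 0.192] pointing down, gripper open.
Joint ranges: [-2.86, 2.86], [-0.3, 2.09], [-1.38, 1.24], [0.06, 2.45], [-1.56, 4.7], [0.09, 2.05], [-2.69, 2.69]. Speed limits (rad/s): [2.57, 2.57, 3.14, 3.14, 3.14, 3.14, 3.14].

### API

Orientations are given as a rotation vector (axis times angle).
In Python, from bench import ctrl, get_image, camera_info gives the robot as it stands.
- The arm moves only by the tool carry_out, never from a script. Its argument "commands" is a list of rows, each an object of numbers: "tx", "ty", "tz": the shift along the tool's x, y, z in m; "rx", "ry", "rz": the turn, a rotation vector about the tool's x, y, z in rad; "jaw": the opening, from 0 (shut) to 1 (fully open). In form: [{"tx": .., "ty": .., "tz": .., "rx": .., "ry": .., "rz": .., "jaw": ..}, ...]. A call has 1 to 12 rows; each row is the pose to reach, as a shift and turn from the pose commanded when the call began, along the tool's axes at that moment; what a row does not reach only later rows make up. A row lasts 1/8 s, in which the tool goes at most 62.5 mm and 10.7 degrees, less where a joint would pass 70% of its speed; a pose out of reach is approached as far as the arm can. A call with a gripper value outside its range is refused whole. The fingers move at their own pace and stop on an object; "grip_force" is the grip in N (left out, the last holds). Time passes only in rows, so rows that repeat a pose let the fingers close. It gives the time, the measured TCP pose, the force and the opening at its end, in the units of the state.
- ctrl.get_state(): the state, without advancing time (a new reading comes with each control period).
- get_image(name): name is "scene" or "side" or "wrist"; returns the picture (400x640x3 uint8, red, green, blue); there is no depth.
- camera_info(name): a dict with "intrinsics" (3x3 intrinsics, pixels), "R" (3x3) and "t" (3): a world point X has camera coordinates R X + t. Camera axes: x right, y down, z forward; pixel columns grow to the right and rows downward; lengths in m; the calibration is good to about 2 mm. A picture is of the moment at which its call begins: read the wrist's pose just before it. camera_info takes no time and is no camera call; for the wrist camera it gives the pose at the moment of the call.
- ctrl.close_job(): hands the job in, once; it reports no verdict.
The state is a dict: "time": time; "joint_positions": joint angles; "qd": joint speeds; "joint_torque": joint torques, N m; "position": TCP position; "tool_rot": TCP orientation; "ft_force": force on the tool from outside, world axes, zero at the start; "torque": the same for the moment, N m; "grip_width": opening from 0.0 (shut) to 1.0 (fully open).
Only numpy, scipy, OpenCV 4.12 (cv2) and the standard library are available. Lean on these libraries where they do the work, as an engineer would, in place of code of your own. Each camera call takes 0.05 s, during which the arm holds its last target.

## Working session

There is one attempt and no reset: what is moved stays moved. The work goes in short steps, Python scripts to look and compute and a tool call to move; the robot and the scene stay as the last step left them, time stands still between calls to the robot, and variables do not carry over. Pictures are saved under pics/ and viewed, and the job is handed in when it is done.

Besides the shell and the picture viewer there is one more tool, called after "Request:" as name(argument=value, ...) on one line, values as JSON. carry_out: Moves the arm, as the interface text tells. Its arguments: {"type":"object","properties":{"commands":{"type":"array"},"grip_force":{"type":"number"}},"required":["commands"]}

```bash
mkdir -p pics; ls
python3 - <<'E'
from bench import ctrl,get_image,camera_info
import cv2
s=ctrl.get_state(); print(s)
for n in ["scene","side","wrist"]:
    c=camera_info(n); print(n,c)
    cv2.imwrite(f"pics/{n}0.png",get_image(n)[:,:,::-1])
E
```

```text
pics
{'time': 0.0, 'joint_positions': array([ 1.1870944 ,  0.32184043, -0.07012203,  1.45167341,  0.02260273,
        1.37080685, -0.05689242]), 'qd': array([ 0.00097915,  0.00058925, -0.00099927,  0.00029815,  0.00066961,
        0.00036468, -0.00043276]), 'joint_torque': array([ 8.43800026e-04, -4.91284418e+01, -4.03367048e-01, -3.12529171e+01,
       -6.37397985e-02,  4.38465143e-02,  1.52259645e-04]), 'position': array([ 0.25153734, -0.5986862 ,  0.19055135]), 'tool_rot': array([-3.07778587e+00, -6.20495868e-01,  7.39188332e-04]), 'ft_force': array([-0.34446621,  0.46027739,  0.44032714]), 'torque': array([ 0.01591569, -0.01294773, -0.02261528]), 'grip_width': 0.999824255677156}
scene {'intrinsics': array([[466.11813101,   0.        , 318.33558194],
       [  0.        , 466.11813101, 196.13717698],
       [  0.        ,   0.        ,   1.        ]]), 'R': array([[-0.73045309,  0.68268496,  0.01948131],
       [ 0.48767758,  0.54134594, -0.68491982],
       [-0.47813059, -0.4908012 , -0.72835796]]), 't': array([ 0.31960004, -0.17274721,  1.42510173])}
side {'intrinsics': array([[430.12790542,   0.        , 318.148977  ],
       [  0.        , 430.12790542, 197.72661865],
       [  0.        ,   0.        ,   1.        ]]), 'R': array([[-0.90340421, -0.42867535, -0.00991369],
       [-0.24708035,  0.5393226 , -0.80503567],
       [ 0.35044562, -0.72482314, -0.59314356]]), 't': array([0.42148059, 0.14819541, 1.018005  ])}
wrist {'intrinsics': array([[275.30394048,   0.        , 318.12795901],
       [  0.        , 275.30394048, 200.02784592],
       [  0.        ,   0.        ,   1.        ]]), 'R': array([[ 0.38701127, -0.92207414, -0.00125191],
       [-0.88373079, -0.37130464,  0.28487323],
       [-0.26313908, -0.1091428 , -0.95856438]]), 't': array([-0.64903652, -0.03433676,  0.39030837])}
```

View pics/scene0.png

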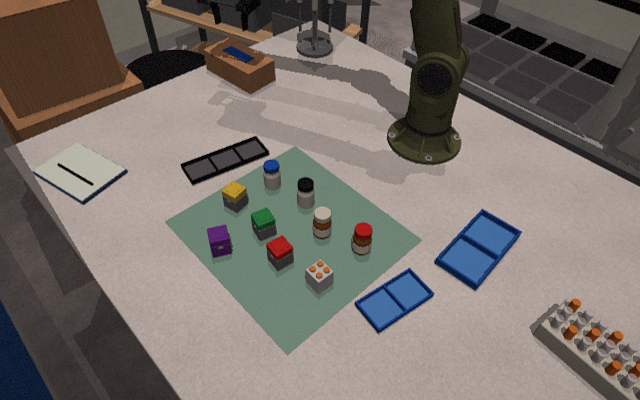

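View pics/side0.png

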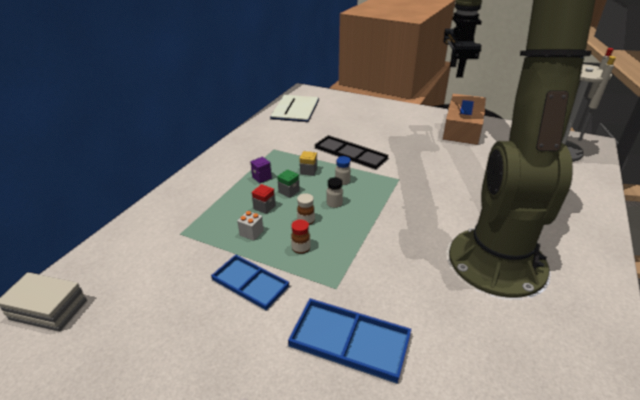

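View pics/wrist0.png

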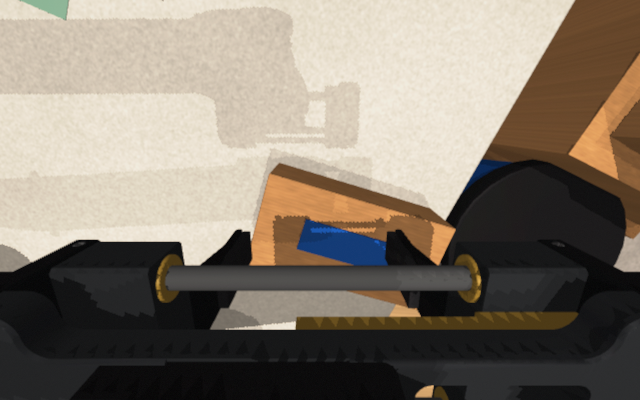

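The wrist view shows only the side bench. The scene view has the stock on the green mat. Two blue trays are candidates, at (395,300) and (480,247). The black tray is at (225,160). I'll enlarge the crops.

Run:
```python
import cv2
a=cv2.imread("pics/scene0.png"); b=cv2.imread("pics/side0.png")
def crop(im,x,y,w,h,f,n): cv2.imwrite(n,cv2.resize(im[y:y+h,x:x+w],None,fx=f,fy=f,interpolation=cv2.INTER_CUBIC))
crop(a,170,130,200,150,4,"pics/c1.png")
crop(a,250,170,200,150,4,"pics/c2.png")
crop(a,340,200,200,150,4,"pics/c3.png")
crop(b,200,130,200,150,4,"pics/c4.png")
```

```text
(no output)
```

View pics/c1.png

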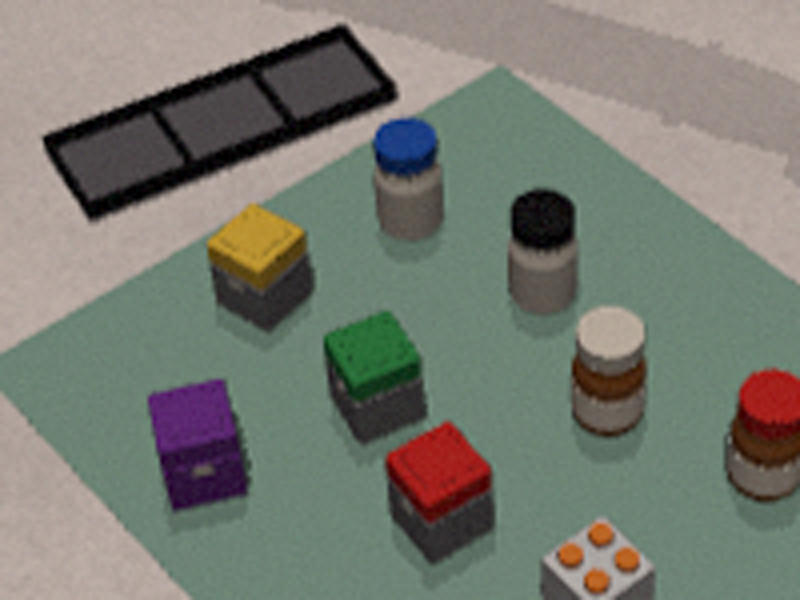

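View pics/c2.png

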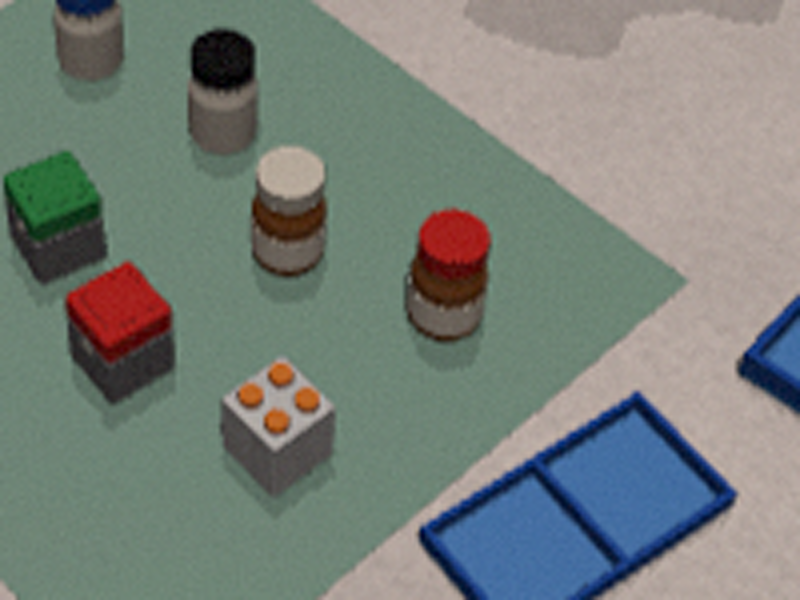

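View pics/c3.png

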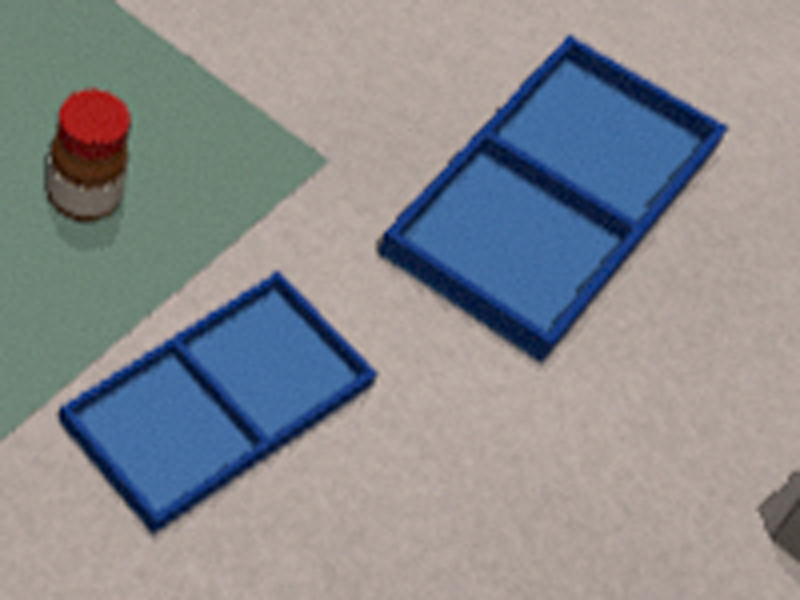

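View pics/c4.png

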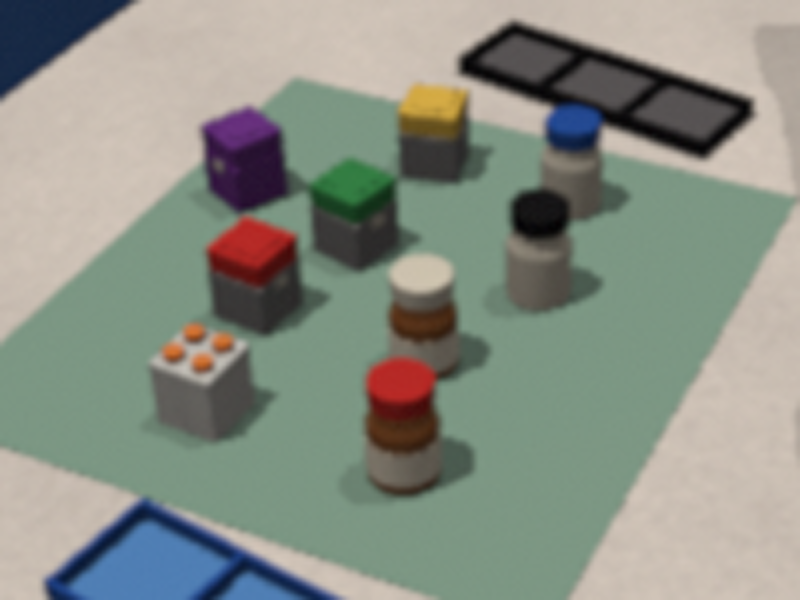

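In c1, the kit items are the yellow box at scene (235,195), green box at (263,223), blue-capped bottle at (272,173), white-capped amber bottle at (322,222) and tube block at (319,275). The red box at (280,251), black-capped bottle at (306,192) and red-capped bottle at (362,239) are spares, and the purple box at (219,240) is not meant. The tray at (395,300) looks like the smaller blue one; I'll measure it to confirm. Next I'll fit the models to colour masks in both cameras.

```bash
cat > h.py <<'E'
import cv2,numpy as np
from scipy.optimize import minimize
def P(c,X):
    Y=np.asarray(X)@c['R'].T+c['t']; Y=Y@c['intrinsics'].T; return Y[:,:2]/Y[:,2:]
def bp(c,uv,z):
    d=c['R'].T@np.linalg.solve(c['intrinsics'],np.r_[uv,1.]); o=-c['R'].T@c['t']; return (o+d*(z-o[2])/d[2])[:2]
def hull_area_mask(c,pts,sh=(400,640),S=4):
    uv=P(c,pts); m=np.zeros((sh[0]*S,sh[1]*S),np.uint8)
    h=cv2.convexHull(((uv+.5)*S).astype(np.float32)).astype(np.int32); cv2.fillConvexPoly(m,h,1); return m
def shape(kind,x,y,a,z0,z1,hx,hy):
    if kind=='cyl':
        t=np.linspace(0,2*np.pi,40,endpoint=False); b=np.c_[hx*np.cos(t),hx*np.sin(t)]
    else:
        b=np.array([[hx,hy],[hx,-hy],[-hx,-hy],[-hx,hy]])
        b=b@np.array([[np.cos(a),np.sin(a)],[-np.sin(a),np.cos(a)]])
    b=b+[x,y]
    return np.r_[np.c_[b,np.full(len(b),z0)],np.c_[b,np.full(len(b),z1)]]
def fit(views,kind,z0,z1,hx,hy,x0):
    # views: list of (cam,mask)
    big=[(c,cv2.resize(m,None,fx=4,fy=4,interpolation=cv2.INTER_LINEAR)>127) for c,m in views]
    def cost(p):
        s=0
        for c,m in big:
            h=hull_area_mask(c,shape(kind,p[0],p[1],p[2],z0,z1,hx,hy))>0
            s+=1-(h&m).sum()/max(1,(h|m).sum())
        return s/len(big)
    best=None
    n=1 if kind=='cyl' else 6
    L=np.pi if hx!=hy else np.pi/2
    for k in range(n):
        x=np.array([x0[0],x0[1],k*L/n])
        r=minimize(cost,x,method='Nelder-Mead',options=dict(initial_simplex=[x,x+[.01,0,0],x+[0,.01,0],x+[0,0,.25]],xatol=1e-4,fatol=1e-4))
        if best is None or r.fun<best.fun: best=r
    return best
E
cat > m.py <<'E'
from h import *
from bench import camera_info
C={n:camera_info(n) for n in("scene","side")}
I={n:cv2.imread(f"pics/{n}0.png") for n in C}
def mask(n,lo,hi,uv,rad=40,hull=False):
    hsv=cv2.cvtColor(I[n],cv2.COLOR_BGR2HSV)
    if lo[0]>hi[0]: m=cv2.inRange(hsv,(lo[0],)+lo[1:],(180,)+hi[1:])|cv2.inRange(hsv,(0,)+lo[1:],hi)
    else: m=cv2.inRange(hsv,lo,hi)
    q=np.zeros_like(m); cv2.circle(q,uv,rad,255,-1); m&=q
    k,l,st,ce=cv2.connectedComponentsWithStats(m)
    if k<2: return m
    i=1+np.argmax(st[1:,4]); m=(l==i).astype(np.uint8)*255
    if hull:
        cs=cv2.convexHull(np.argwhere(m)[:,::-1].astype(np.int32)); cv2.fillConvexPoly(m,cs,255)
    return m
J=[("yellow","box",.04,.06,.023,.023,(18,100,60),(34,255,255),(235,191),(309,157),25),
("green","box",.04,.06,.023,.023,(50,150,40),(72,255,255),(263,218),(288,177),25),
("red","box",.04,.06,.023,.023,(170,140,60),(6,255,255),(280,247),(263,192),20),
("purple","box",.0,.06,.023,.023,(130,60,20),(165,255,255),(219,240),(261,169),25),
("wblue","cyl",.06,.076,.021,.021,(105,120,50),(125,255,255),(272,167),(343,161),20),
("ared","cyl",.06,.076,.021,.021,(170,140,60),(6,255,255),(363,231),(300,228),20),
("wblack","cyl",.06,.076,.021,.021,(0,0,0),(180,255,55),(306,185),(335,184),18),
("tblue","box",0,.016,.08,.041,(100,120,40),(125,255,255),(395,300),(250,281),46),
("tbig","box",0,.016,.1,.06,(100,120,40),(125,255,255),(480,247),(350,340),72),
("tblack","box",0,.016,.119,.041,(0,0,0),(180,255,95),(225,160),(351,152),48)]
if __name__=="__main__":
  for nm,k,z0,z1,hx,hy,lo,hi,a,b,rad in J:
    hl=nm.startswith('t')
    v=[(C["scene"],mask("scene",lo,hi,a,rad,hl)),(C["side"],mask("side",lo,hi,b,rad,hl))]
    x0=bp(C["scene"],a,z1)
    r=fit(v,k,z0,z1,hx,hy,x0)
    rs=[fit([w],k,z0,z1,hx,hy,r.x[:2]) for w in v]
    print(nm,[int((m>0).sum()) for _,m in v],r.x.round(4),round(r.fun,3),*[q.x.round(3) for q in rs])
    if nm=="tbig" or nm=="tblue":
      for c,m in v:
        cs=cv2.minAreaRect(np.array([bp(c,p[::-1],.012) for p in np.argwhere(m)]).astype(np.float32)*1000); print("  size mm",cs)
E
python3 m.py
```

```text
yellow [336, 192] [ 0.5794 -0.1651  1.8713] 0.133 [ 0.58  -0.165  0.3  ] [ 0.579 -0.165  1.963]
green [312, 139] [ 0.5836 -0.0442  1.1619] 0.364 [ 0.584 -0.044  1.2  ] [ 0.582 -0.043  0.431]
red [402, 246] [0.6086 0.0499 1.439 ] 0.188 [0.61  0.051 1.364] [0.607 0.051 0.153]
purple [574, 387] [ 0.6929 -0.0733  1.1065] 0.148 [ 0.694 -0.072  1.122] [ 0.692 -0.072  0.818]
wblue [178, 127] [ 0.4619 -0.1603  0.2128] 0.183 [ 0.463 -0.159 -0.015] [ 0.462 -0.162  0.042]
ared [245, 216] [0.4407 0.1553 0.2544] 0.151 [0.443 0.155 0.06 ] [0.441 0.155 0.   ]
wblack [200, 144] [ 0.4409 -0.0463  0.2156] 0.183 [ 0.441 -0.047  0.065] [ 0.44  -0.046  0.078]
tblue [2590, 2168] [0.4932 0.3048 2.9966] 0.048 [ 0.493  0.305 -0.144] [ 0.494  0.305 -0.157]
  size mm ((494.53302001953125, 305.7989196777344), (87.23653411865234, 165.58387756347656), 81.64153289794922)
  size mm ((490.0487976074219, 307.9302978515625), (88.01912689208984, 164.7936553955078), 81.33863830566406)
tbig [3615, 6049] [0.2293 0.3468 3.2269] 0.127 [0.238 0.349 3.243] [0.226 0.346 3.196]
  size mm ((231.57070922851562, 349.94451904296875), (234.40431213378906, 114.7900619506836), 3.979238986968994)
  size mm ((232.6350555419922, 351.14117431640625), (218.2954864501953, 122.5789566040039), 3.9512665271759033)
tblack [2029, 1186] [ 0.5032 -0.32    2.9579] 0.038 [ 0.503 -0.321 -0.182] [ 0.502 -0.319  2.96 ]
```

The tray at (395,300) measures about 165 x 87 mm, allowing for edges, and the one at (480,247) about 230 x 118 mm. So the first is tray_blue (160 x 82 mm). I'll now refine the yaws and find the white-capped bottle and the tube block.

```bash
cat > m2.py <<'E'
from m import *
def notmat(n,uv,rad):
    hsv=cv2.cvtColor(cv2.GaussianBlur(I[n],(3,3),0),cv2.COLOR_BGR2HSV).astype(int); H,S,V=hsv[...,0],hsv[...,1],hsv[...,2]
    mat=(H>60)&(H<95)&(S>40)&(S<130)
    m=(~mat).astype(np.uint8)*255
    q=np.zeros_like(m); cv2.circle(q,uv,rad,255,-1); m&=q
    m=cv2.morphologyEx(m,cv2.MORPH_OPEN,np.ones((3,3),np.uint8))
    k,l,st,ce=cv2.connectedComponentsWithStats(m); i=1+np.argmax(st[1:,4]); m=(l==i).astype(np.uint8)*255
    cs=cv2.convexHull(np.argwhere(m)[:,::-1].astype(np.int32)); cv2.fillConvexPoly(m,cs,255)
    return m
vis={n:I[n].copy() for n in I}
for nm,k,h,a,b,ra,rb in [("yellow","box",.06,(235,196),(309,163),22,17),("green","box",.06,(264,223),(288,182),20,17),("red","box",.06,(280,252),(263,198),20,17),
 ("purple","box",.06,(219,240),(261,169),20,17),("tube","box",.05,(319,277),(250,226),22,18)]:
    v=[(C["scene"],notmat("scene",a,ra)),(C["side"],notmat("side",b,rb))]
    r=fit(v,k,0,h,.023,.023,bp(C["scene"],a,h/2))
    rs=[fit([w],k,0,h,.023,.023,r.x[:2]) for w in v]
    print(nm,[int((m>0).sum()) for _,m in v],r.x.round(4),round(r.fun,3),*[q.x.round(3) for q in rs])
    for n in C:
        hl=cv2.convexHull(P(C[n],shape(k,*r.x,0,h,.023,.023)).astype(np.float32)).astype(int); cv2.polylines(vis[n],[hl],True,(255,255,0),1)
print("awhite",bp(C["scene"],(322.4,211.6),.076),bp(C["side"],(304.9,198.4),.076))
cv2.imwrite("pics/v1.png",cv2.resize(np.hstack([vis["scene"][170:300,200:350],vis["side"][140:270,230:380]]),None,fx=2.6,fy=2.6))
E
python3 m2.py
```

```text
yellow [976, 688] [ 0.5788 -0.171  -0.0111] 0.334 [ 0.579 -0.169  0.229] [ 0.582 -0.176  1.213]
green [643, 508] [ 0.5843 -0.041  -0.2127] 0.123 [ 0.586 -0.041 -0.218] [ 0.578 -0.035  1.08 ]
red [811, 705] [0.6097 0.0502 1.5011] 0.112 [0.609 0.05  1.525] [0.609 0.051 1.451]
purple [744, 739] [ 0.6942 -0.0716  1.2763] 0.211 [ 0.693 -0.072  0.972] [ 0.691 -0.069  1.366]
tube [798, 723] [ 0.583   0.1583 -0.0146] 0.115 [ 0.583  0.158 -0.013] [0.584 0.157 1.507]
awhite [0.47679379 0.05407971] [0.4749005  0.05941187]
```

View pics/v1.png

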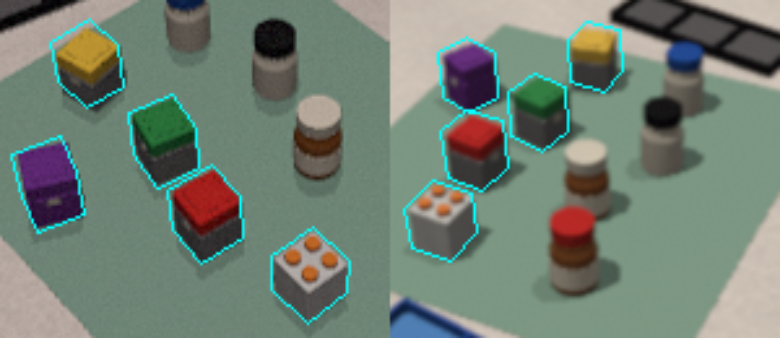

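Positions from both views agree within about 5 mm, and the heights and sizes are consistent. The amber bottle is at (0.476,0.056), and tray_blue is the smaller one. Next is a helper that works out the tool-frame shift.

```bash
cat > g.py <<'E'
import sys,numpy as np
from bench import ctrl
from scipy.spatial.transform import Rotation as Ro
def go(x,y,z,phi):
    s=ctrl.get_state(); R=Ro.from_rotvec(s['tool_rot']).as_matrix()
    yc=np.arctan2(R[1,1],R[0,1]); phi=yc+(phi-yc+np.pi/2)%np.pi-np.pi/2
    T=np.c_[[-np.sin(phi),np.cos(phi),0],[np.cos(phi),np.sin(phi),0],[0,0,-1]]
    print("pos",s['position'].round(4),"phi",round(yc,3),"q7",s['joint_positions'][6].round(2),"w",round(s['grip_width']*87,1),"F",s['ft_force'].round(1),"t",round(s['time'],2))
    print(" t",(R.T@(np.array([x,y,z])-s['position'])).round(3)," r",Ro.from_matrix(R.T@T).as_rotvec().round(3))
if __name__=="__main__":
    go(*map(float,sys.argv[1:5]))
E
python3 g.py .462 -.160 .14 -.33
```

```text
pos [ 0.2516 -0.5988  0.1908] phi -1.173 q7 -0.06 w 87.3 F [ 0.5  0.2 -0.1] t 0.15
 t [ 0.364 -0.323  0.051]  r [-0.001 -0.001 -0.843]
```

Request:
carry_out(commands=[{"tx": 0.364,"ty": -0.323,"tz": 0.051,"rz": -0.843,"jaw": 1},{"tx": 0.364,"ty": -0.323,"tz": 0.051,"rz": -0.843,"jaw": 1},{"tx": 0.364,"ty": -0.323,"tz": 0.051,"rz": -0.843,"jaw": 1},{"tx": 0.364,"ty": -0.323,"tz": 0.051,"rz": -0.843,"jaw": 1},{"tx": 0.364,"ty": -0.323,"tz": 0.051,"rz": -0.843,"jaw": 1},{"tx": 0.364,"ty": -0.323,"tz": 0.051,"rz": -0.843,"jaw": 1},{"tx": 0.364,"ty": -0.323,"tz": 0.051,"rz": -0.843,"jaw": 1},{"tx": 0.364,"ty": -0.323,"tz": 0.051,"rz": -0.843,"jaw": 1},{"tx": 0.364,"ty": -0.323,"tz": 0.051,"rz": -0.843,"jaw": 1},{"tx": 0.364,"ty": -0.323,"tz": 0.051,"rz": -0.843,"jaw": 1}], grip_force=25)

```text
invalid input
```

```bash
python3 g.py .462 -.160 .02 -.33
python3 - <<'E'
from bench import *
import cv2,numpy as np
from h import P
c=camera_info("wrist");im=get_image("wrist")[:,:,::-1].copy()
for X in [(.462,-.160,.076),(.579,-.165,.06),(.584,-.043,.06)]:
    uv=P(c,[X])[0]; print(uv); cv2.drawMarker(im,tuple(int(round(a)) for a in uv),(255,0,255),0,12,1)
cv2.imwrite("pics/w1.png",im)
E
```

```text
pos [ 0.2516 -0.5988  0.1908] phi -1.173 q7 -0.06 w 87.3 F [ 0.5  0.2 -0.1] t 0.15
 t [ 0.364 -0.323  0.171]  r [-0.001 -0.001 -0.843]
[ -98.43631059 -266.40345932]
[ -60.47445421 -448.52928452]
[-256.19848961 -574.66470763]
```

View pics/w1.png

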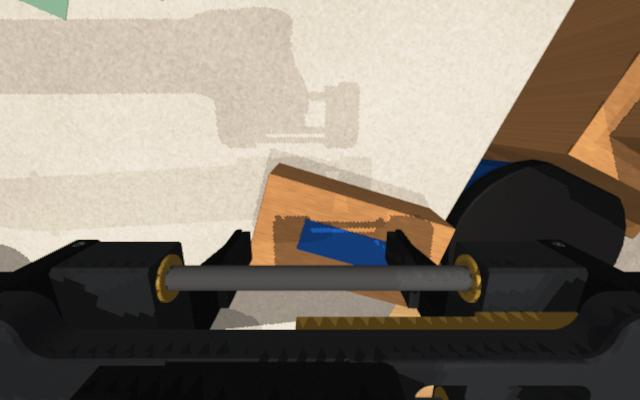

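The arm hasn't moved and the picture is unchanged because the call was refused. I'll give all seven keys in every row.

Request:
carry_out(commands=[{"tx": 0.364,"ty": -0.323,"tz": 0.051,"rx": 0,"ry": 0,"rz": -0.843,"jaw": 1},{"tx": 0.364,"ty": -0.323,"tz": 0.051,"rx": 0,"ry": 0,"rz": -0.843,"jaw": 1},{"tx": 0.364,"ty": -0.323,"tz": 0.051,"rx": 0,"ry": 0,"rz": -0.843,"jaw": 1},{"tx": 0.364,"ty": -0.323,"tz": 0.051,"rx": 0,"ry": 0,"rz": -0.843,"jaw": 1},{"tx": 0.364,"ty": -0.323,"tz": 0.051,"rx": 0,"ry": 0,"rz": -0.843,"jaw": 1},{"tx": 0.364,"ty": -0.323,"tz": 0.051,"rx": 0,"ry": 0,"rz": -0.843,"jaw": 1},{"tx": 0.364,"ty": -0.323,"tz": 0.051,"rx": 0,"ry": 0,"rz": -0.843,"jaw": 1},{"tx": 0.364,"ty": -0.323,"tz": 0.051,"rx": 0,"ry": 0,"rz": -0.843,"jaw": 1},{"tx": 0.364,"ty": -0.323,"tz": 0.051,"rx": 0,"ry": 0,"rz": -0.843,"jaw": 1},{"tx": 0.364,"ty": -0.323,"tz": 0.051,"rx": 0,"ry": 0,"rz": -0.843,"jaw": 1}], grip_force=25)

```text
time: 1.45
position: [0.4619, -0.1612, 0.1406]
tool_rot: [2.556, 1.826, -0.001]
ft_force: [0.1, -0.0, 0.0]
grip_width: 0.999
```

```bash
python3 g.py .462 -.160 .02 -.33
python3 - <<'E'
from bench import *
import cv2,numpy as np
from h import P
c=camera_info("wrist");im=get_image("wrist")[:,:,::-1].copy()
for X in [(.462,-.160,.076),(.579,-.165,.06),(.584,-.043,.06)]:
    uv=P(c,[X])[0]; print(uv); cv2.drawMarker(im,tuple(int(round(a)) for a in uv),(255,0,255),0,12,1)
cv2.imwrite("pics/w1.png",im)
E
```

```text
pos [ 0.4619 -0.1612  0.1406] phi -0.33 q7 -0.06 w 86.9 F [ 0.1 -0.   0. ] t 1.45
 t [ 0.001 -0.     0.121]  r [-0.     0.001 -0.   ]
[318.20376584 200.63716574]
[430.89646193 164.0160859 ]
[406.73154137  30.78864265]
```

View pics/w1.png

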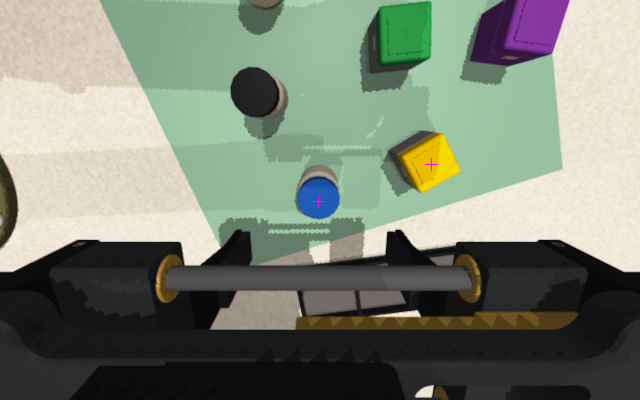

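The blue cap shows at (318,198), with (318,201) predicted, so they agree. The yellow lid at (430,162) and green lid at (404,33) are also on their marks. I'll refine those two from this sharper view.

```bash
python3 - <<'E'
from bench import *
from h import *
c=camera_info("wrist");im=get_image("wrist")[:,:,::-1].copy()
hsv=cv2.cvtColor(im,cv2.COLOR_BGR2HSV)
for nm,lo,hi,x0,z0,z1,kind,h in [("y",(18,150,60),(34,255,255),(.579,-.165),.04,.06,"box",.023),("g",(50,180,30),(75,255,255),(.584,-.043),.04,.06,"box",.023),("wb",(100,150,50),(125,255,255),(.462,-.16),.06,.076,"cyl",.021)]:
    m=cv2.inRange(hsv,lo,hi); k,l,st,_=cv2.connectedComponentsWithStats(m); m=(l==1+np.argmax(st[1:,4])).astype(np.uint8)*255
    r=fit([(c,m)],kind,z0,z1,h,h,x0); print(nm,st[1:,4].max(),r.x.round(4),round(r.fun,3))
E
python3 g.py .463 -.160 .02 -.33
```

```text
y 3997 [ 0.579 -0.165  0.   ] 1.0
g 2442 [ 0.5819 -0.0437  1.4247] 0.309
wb 1363 [ 0.4621 -0.1595 -0.0938] 0.109
pos [ 0.4616 -0.1621  0.1406] phi -0.333 q7 -0.06 w 86.6 F [ 0.3 -0.1  0.2] t 1.55
 t [0.003 0.001 0.121]  r [-0.     0.001 -0.003]
```

Request:
carry_out(commands=[{"tx": 0.001,"ty": 0,"tz": 0.04,"rx": 0,"ry": 0,"rz": 0,"jaw": 1},{"tx": 0.001,"ty": 0,"tz": 0.08,"rx": 0,"ry": 0,"rz": 0,"jaw": 1},{"tx": 0.001,"ty": 0,"tz": 0.11,"rx": 0,"ry": 0,"rz": 0,"jaw": 1},{"tx": 0.001,"ty": 0,"tz": 0.12,"rx": 0,"ry": 0,"rz": 0,"jaw": 1},{"tx": 0.001,"ty": 0,"tz": 0.12,"rx": 0,"ry": 0,"rz": 0,"jaw": 0.4},{"tx": 0.001,"ty": 0,"tz": 0.12,"rx": 0,"ry": 0,"rz": 0,"jaw": 0.4},{"tx": 0.001,"ty": 0,"tz": 0.12,"rx": 0,"ry": 0,"rz": 0,"jaw": 0.4},{"tx": 0.001,"ty": 0,"tz": 0.12,"rx": 0,"ry": 0,"rz": 0,"jaw": 0.4},{"tx": 0.001,"ty": 0,"tz": 0.12,"rx": 0,"ry": 0,"rz": 0,"jaw": 0.4}], grip_force=25)

```text
time: 2.68
position: [0.4627, -0.1596, 0.0209]
tool_rot: [2.556, 1.826, 0.0]
ft_force: [0.1, 0.1, 0.0]
grip_width: 0.514
```

Gripped at about 45 mm. Lift first, then work out the transit.

Request:
carry_out(commands=[{"tx": 0,"ty": 0,"tz": -0.03,"rx": 0,"ry": 0,"rz": 0,"jaw": 0.4},{"tx": 0,"ty": 0,"tz": -0.08,"rx": 0,"ry": 0,"rz": 0,"jaw": 0.4},{"tx": 0,"ty": 0,"tz": -0.13,"rx": 0,"ry": 0,"rz": 0,"jaw": 0.4},{"tx": 0,"ty": 0,"tz": -0.13,"rx": 0,"ry": 0,"rz": 0,"jaw": 0.4}])

```text
time: 3.18
position: [0.4655, -0.1604, 0.1547]
tool_rot: [2.55, 1.822, 0.006]
ft_force: [-0.0, -0.2, -2.0]
grip_width: 0.469
```

```bash
python3 g.py .4263 -.3058 .1 1.388;python3 g.py .4263 -.3058 .1 1.1
```

```text
pos [ 0.4655 -0.1604  0.1547] phi -0.33 q7 -0.06 w 40.8 F [-0.  -0.2 -2. ] t 3.17
 t [-0.15   0.01   0.055]  r [ 0.008 -0.005  1.424]
pos [ 0.4655 -0.1604  0.1547] phi -0.33 q7 -0.06 w 40.8 F [-0.  -0.2 -2. ] t 3.17
 t [-0.15   0.01   0.055]  r [ 0.006  0.007 -1.43 ]
```

```bash
python3 - <<'E'
from bench import *
import cv2
a=get_image("wrist")[:,:,::-1]; b=get_image("side")[:,:,::-1]
b=cv2.resize(b[80:200,260:460],None,fx=2,fy=2)
import numpy as np
cv2.imwrite("pics/w2.png",np.vstack([a[100:330,120:520],b]))
E
python3 g.py .4263 -.3058 .1 -1.3
```

```text
pos [ 0.4623 -0.1596  0.1504] phi -0.33 q7 -0.06 w 41.2 F [ 0.8  0.6 -1.9] t 3.27
 t [-0.15   0.013  0.05 ]  r [0.    0.001 0.97 ]
```

View pics/w2.png

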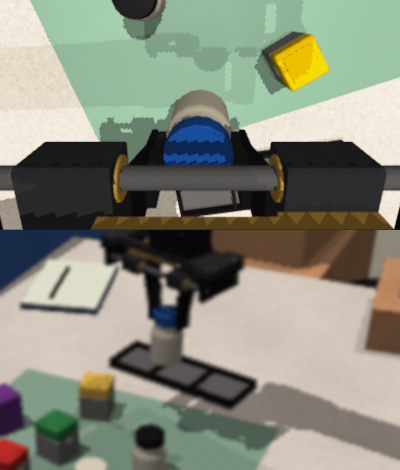

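The bottle seems to have slid in the grip, with the opening down to 41 mm. I'll measure how far before going on.

Run:
```python
from bench import *
from h import *
import numpy as np
out=[]
for n,(x,y) in [("scene",(0,0)),("side",(0,0))]:
    c=camera_info(n); im=get_image(n)[:,:,::-1].copy()
    u=P(c,[(.4623,-.1596,.15)])[0].astype(int)
    f=6; x0,y0=u[0]-30,u[1]-30
    cr=cv2.resize(im[y0:y0+70,x0:x0+65],None,fx=f,fy=f,interpolation=cv2.INTER_CUBIC)
    for z in (.08,.1,.12,.13,.14,.15,.16,.18,.2):
        a=(P(c,[(.4623,-.1596,z)])[0]-[x0,y0]+.5)*f; a=tuple(a.astype(int)); cv2.drawMarker(cr,a,(0,255,255),0,8,1); cv2.putText(cr,f"{z*1000:.0f}",(a[0]+100,a[1]),0,.4,(0,0,255),1)
    out.append(cr)
cv2.imwrite("pics/z1.png",np.hstack(out))
```

```text
(no output)
```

View pics/z1.png

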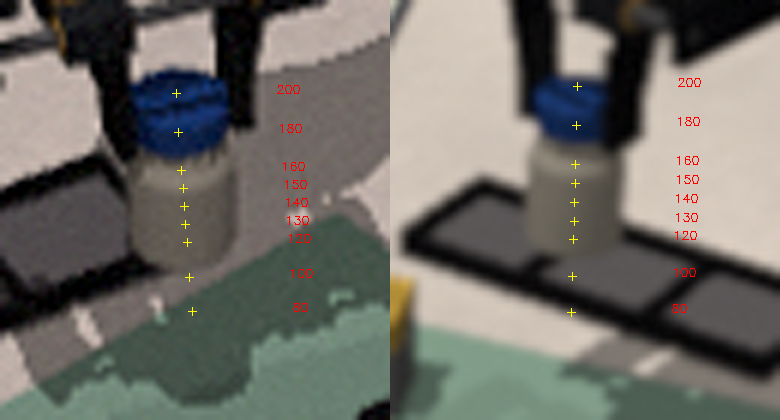

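Cap top is at about 0.200 and TCP at 0.150, so the bottle's bottom is 26 mm below the tip, a slip of about 5 mm at most. I'll carry it over and lower it by force.

Request:
carry_out(commands=[{"tx": -0.15,"ty": 0.013,"tz": 0.05,"rx": 0,"ry": 0,"rz": 0.97,"jaw": 0.4},{"tx": -0.15,"ty": 0.013,"tz": 0.05,"rx": 0,"ry": 0,"rz": 0.97,"jaw": 0.4},{"tx": -0.15,"ty": 0.013,"tz": 0.05,"rx": 0,"ry": 0,"rz": 0.97,"jaw": 0.4},{"tx": -0.15,"ty": 0.013,"tz": 0.05,"rx": 0,"ry": 0,"rz": 0.97,"jaw": 0.4},{"tx": -0.15,"ty": 0.013,"tz": 0.05,"rx": 0,"ry": 0,"rz": 0.97,"jaw": 0.4},{"tx": -0.15,"ty": 0.013,"tz": 0.05,"rx": 0,"ry": 0,"rz": 0.97,"jaw": 0.4},{"tx": -0.15,"ty": 0.013,"tz": 0.05,"rx": 0,"ry": 0,"rz": 0.97,"jaw": 0.4},{"tx": -0.15,"ty": 0.013,"tz": 0.05,"rx": 0,"ry": 0,"rz": 0.97,"jaw": 0.4}])

```text
time: 4.38
position: [0.4261, -0.3054, 0.1003]
tool_rot: [-3.112, -0.427, 0.001]
ft_force: [0.6, -0.2, -0.3]
grip_width: 0.475
```

```bash
python3 g.py .4263 -.3058 .034 -1.3;  python3 - <<'E'
from bench import *
from h import *
out=[]
for n in ("scene","side"):
    c=camera_info(n); im=get_image(n)[:,:,::-1].copy()
    p=ctrl.get_state()['position']
    u=P(c,[p])[0].astype(int)
    f=6; x0,y0=u[0]-30,u[1]-30
    cr=cv2.resize(im[y0:y0+70,x0:x0+65],None,fx=f,fy=f,interpolation=cv2.INTER_CUBIC)
    for dz in (-30,-20,0,20,50):
        a=(P(c,[p+[0,0,dz/1000]])[0]-[x0,y0]+.5)*f; a=tuple(a.astype(int)); cv2.drawMarker(cr,a,(0,255,255),0,8,1); cv2.putText(cr,f"{dz}",(a[0]+100,a[1]),0,.4,(0,0,255),1)
    out.append(cr)
cv2.imwrite("pics/z2.png",np.hstack(out))
E
```

```text
pos [ 0.4261 -0.3054  0.1003] phi -1.298 q7 -0.77 w 41.3 F [ 0.6 -0.2 -0.3] t 4.38
 t [0.    0.    0.066]  r [-0.     0.     0.002]
```

View pics/z2.png

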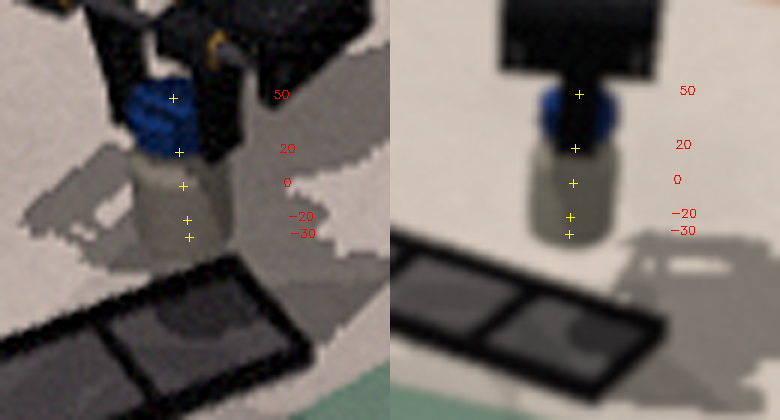

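Run:
```python
from bench import *
from h import *
from scipy.spatial.transform import Rotation as Ro
s=ctrl.get_state();R=Ro.from_rotvec(s['tool_rot']).as_matrix();p=s['position']
c=camera_info("wrist");im=get_image("wrist")[:,:,::-1].copy()
for d in (0,-.02,-.04):
  for w in (-.0205,.0205,-.0435,.0435):
    u=P(c,[p+R@[0,w,d]])[0]; print(d,w,u.round()); cv2.circle(im,tuple(u.round().astype(int)),2,{0:(0,255,0),-.02:(0,255,255),-.04:(255,0,255)}[d],-1)
cv2.imwrite("pics/w3.png",cv2.resize(im[100:360,140:500],None,fx=2,fy=2))
im=get_image("side")[:,:,::-1];u=P(camera_info("side"),[p])[0].astype(int)
print(s['joint_torque'].round(2))
```

```text
0 -0.0205 [291. 227.]
0 0.0205 [346. 227.]
0 -0.0435 [260. 227.]
0 0.0435 [376. 227.]
-0.02 -0.0205 [288. 238.]
-0.02 0.0205 [348. 238.]
-0.02 -0.0435 [254. 238.]
-0.02 0.0435 [382. 238.]
-0.04 -0.0205 [285. 251.]
-0.04 0.0205 [352. 251.]
-0.04 -0.0435 [247. 251.]
-0.04 0.0435 [390. 251.]
[-1.000e-02 -3.597e+01 -1.350e+00 -2.964e+01 -6.000e-02 -2.000e-02
  1.000e-02]
```

View pics/w3.png

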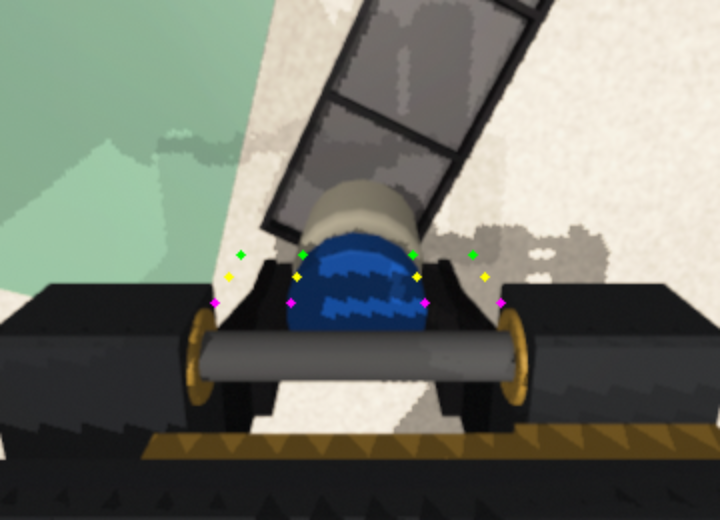

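The fingers seem to hold the shoulder under the cap, with the visible tips ending about 15–20 mm behind the nominal TCP. The hold is stable, and the base is about 26 mm below the TCP. Lowering in small steps.

Request:
carry_out(commands=[{"tx": 0,"ty": 0,"tz": 0.03,"rx": 0,"ry": 0,"rz": 0,"jaw": 0.4},{"tx": 0,"ty": 0,"tz": 0.055,"rx": 0,"ry": 0,"rz": 0,"jaw": 0.4},{"tx": 0,"ty": 0,"tz": 0.066,"rx": 0,"ry": 0,"rz": 0,"jaw": 0.4},{"tx": 0,"ty": 0,"tz": 0.068,"rx": 0,"ry": 0,"rz": 0,"jaw": 0.4},{"tx": 0,"ty": 0,"tz": 0.068,"rx": 0,"ry": 0,"rz": 0,"jaw": 0.4}])

```text
time: 5.2
position: [0.4269, -0.306, 0.0335]
tool_rot: [3.112, 0.424, 0.002]
ft_force: [0.7, -0.1, -0.4]
grip_width: 0.473
```

```bash
python3 g.py .4263 -.3058 .025 -1.3;  python3 - <<'E'
from bench import *
from h import *
out=[]
for n in ("scene","side"):
    c=camera_info(n); im=get_image(n)[:,:,::-1].copy()
    p=ctrl.get_state()['position']
    u=P(c,[p])[0].astype(int)
    f=6; x0,y0=u[0]-30,u[1]-40
    cr=cv2.resize(im[y0:y0+70,x0:x0+65],None,fx=f,fy=f,interpolation=cv2.INTER_CUBIC)
    out.append(cr)
cv2.imwrite("pics/z3.png",np.hstack(out))
E
```

```text
pos [ 0.4269 -0.306   0.0335] phi -1.3 q7 -0.8 w 41.1 F [ 0.7 -0.1 -0.4] t 5.2
 t [-0.001 -0.     0.008]  r [ 0.001 -0.001  0.   ]
```

View pics/z3.png

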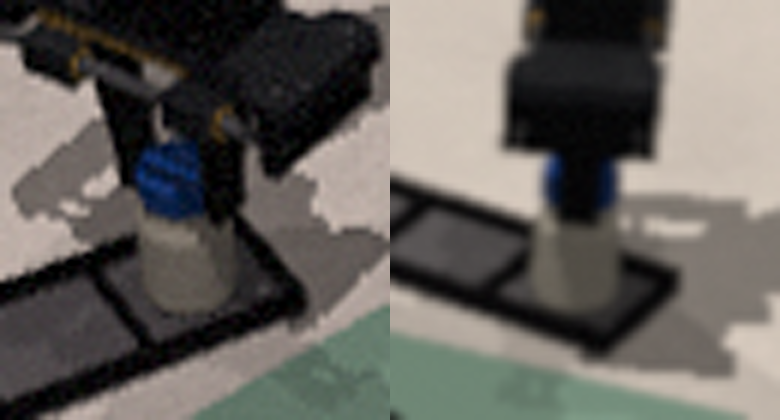

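The bottle hangs just above the floor of the black tray's end compartment, centred. Now 3 mm down.

Request:
carry_out(commands=[{"tx": 0,"ty": 0,"tz": 0.0015,"rx": 0,"ry": 0,"rz": 0,"jaw": 0.4},{"tx": 0,"ty": 0,"tz": 0.003,"rx": 0,"ry": 0,"rz": 0,"jaw": 0.4}])

```text
time: 5.55
position: [0.4273, -0.3062, 0.0311]
tool_rot: [3.111, 0.424, 0.002]
ft_force: [-1.0, 1.7, 11.4]
grip_width: 0.468
```

Request:
carry_out(commands=[{"tx": 0,"ty": 0,"tz": 0.001,"rx": 0,"ry": 0,"rz": 0,"jaw": 0.4},{"tx": 0,"ty": 0,"tz": 0.002,"rx": 0,"ry": 0,"rz": 0,"jaw": 0.4}])

```text
time: 5.8
position: [0.4279, -0.3068, 0.0307]
tool_rot: [3.11, 0.424, 0.004]
ft_force: [-1.4, 1.0, 16.6]
grip_width: 0.472
```

Contact: 11–17 N on the floor. Release and rise.

Request:
carry_out(commands=[{"tx": 0,"ty": 0,"tz": -0.003,"rx": 0,"ry": 0,"rz": 0,"jaw": 0.5},{"tx": 0,"ty": 0,"tz": -0.003,"rx": 0,"ry": 0,"rz": 0,"jaw": 0.8},{"tx": 0,"ty": 0,"tz": -0.003,"rx": 0,"ry": 0,"rz": 0,"jaw": 0.8},{"tx": 0,"ty": 0,"tz": -0.003,"rx": 0,"ry": 0,"rz": 0,"jaw": 0.8},{"tx": 0,"ty": 0,"tz": -0.03,"rx": 0,"ry": 0,"rz": 0,"jaw": 0.8},{"tx": 0,"ty": 0,"tz": -0.08,"rx": 0,"ry": 0,"rz": 0,"jaw": 0.8},{"tx": 0,"ty": 0,"tz": -0.12,"rx": 0,"ry": 0,"rz": 0,"jaw": 0.8},{"tx": 0,"ty": 0,"tz": -0.12,"rx": 0,"ry": 0,"rz": 0,"jaw": 0.8}])

```text
time: 6.8
position: [0.4284, -0.3071, 0.1512]
tool_rot: [3.108, 0.423, 0.007]
ft_force: [0.2, 0.4, -0.3]
grip_width: 0.802
```

```bash
python3 g.py .58 -.165 .15 .30;  python3 - <<'E'
from bench import *
from h import *
a=get_image("wrist")[:,:,::-1];b=get_image("side")[:,:,::-1]
cv2.imwrite("pics/w4.png",np.vstack([a,cv2.resize(b[100:220,210:460],(640,200))]))
c=camera_info("wrist"); hsv=cv2.cvtColor(a,cv2.COLOR_BGR2HSV)
m=cv2.inRange(hsv,(105,150,40),(125,255,255));k,l,st,ce=cv2.connectedComponentsWithStats(m);i=1+np.argmax(st[1:,4]);print(st[i],ce[i],bp(c,ce[i],.08))
E
```

```text
pos [ 0.4284 -0.3071  0.1512] phi -1.3 q7 -0.76 w 69.8 F [ 0.2  0.4 -0.3] t 6.8
 t [ 0.184 -0.096  0.001]  r [ 1.000e-03 -8.000e-03  1.542e+00]
[ 298  179   41   42 1328] [318.21686747 199.39156627] [ 0.42749108 -0.3051899 ]
```

View pics/w4.png

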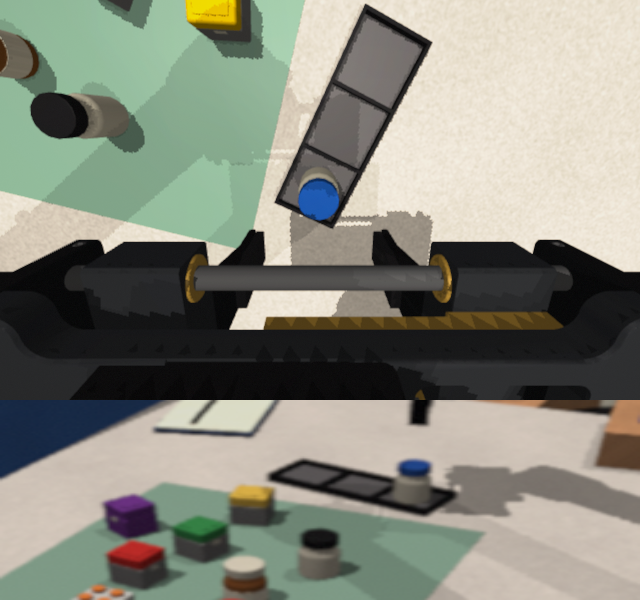

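The blue-capped bottle stands in the compartment, cap at (318,199), which is (0.427,-0.305). Next is the yellow box; it lies almost square to the jaws at their present angle.

```bash
python3 g.py .579 -.165 .15 -1.27
```

```text
pos [ 0.4261 -0.3056  0.1474] phi -1.3 q7 -0.76 w 69.7 F [-0.9  0.3 -0.2] t 6.9
 t [ 0.185 -0.095 -0.003]  r [ 0.    0.   -0.03]
```

Request:
carry_out(commands=[{"tx": 0.185,"ty": -0.095,"tz": -0.003,"rx": 0,"ry": 0,"rz": -0.03,"jaw": 1},{"tx": 0.185,"ty": -0.095,"tz": -0.003,"rx": 0,"ry": 0,"rz": -0.03,"jaw": 1},{"tx": 0.185,"ty": -0.095,"tz": -0.003,"rx": 0,"ry": 0,"rz": -0.03,"jaw": 1},{"tx": 0.185,"ty": -0.095,"tz": -0.003,"rx": 0,"ry": 0,"rz": -0.03,"jaw": 1},{"tx": 0.185,"ty": -0.095,"tz": -0.003,"rx": 0,"ry": 0,"rz": -0.03,"jaw": 1},{"tx": 0.185,"ty": -0.095,"tz": -0.003,"rx": 0,"ry": 0,"rz": -0.03,"jaw": 1}])

```text
time: 7.65
position: [0.5773, -0.167, 0.1496]
tool_rot: [3.106, 0.466, -0.004]
ft_force: [-0.8, -1.5, -0.2]
grip_width: 0.999
```

```bash
cat > wf.py <<'E'
from bench import *
from h import *
import sys
D={"y":((18,120,60),(36,255,255),.04,.06,"box",.023),"g":((50,180,30),(75,255,255),.04,.06,"box",.023)}
nm,x,y,fn=sys.argv[1],float(sys.argv[2]),float(sys.argv[3]),sys.argv[4]
c=camera_info("wrist");im=get_image("wrist")[:,:,::-1].copy()
lo,hi,z0,z1,kind,h=D[nm]
m=cv2.inRange(cv2.cvtColor(im,cv2.COLOR_BGR2HSV),lo,hi); q=np.zeros_like(m);u=P(c,[(x,y,z1)])[0].round().astype(int);cv2.circle(q,tuple(u),60,255,-1);m&=q
k,l,st,_=cv2.connectedComponentsWithStats(m); m=(l==1+np.argmax(st[1:,4])).astype(np.uint8)*255
r=fit([(c,m)],kind,z0,z1,h,h,(x,y)); print(nm,u,st[1:,4].max(),r.x.round(4),round(r.fun,3))
hl=cv2.convexHull(P(c,shape(kind,*r.x,z0,z1,h,h)).astype(np.float32)).astype(int); cv2.polylines(im,[hl],True,(255,0,255),1)
cv2.imwrite(fn,im)
E
python3 wf.py y .579 -.165 pics/w5.png; python3 g.py .579 -.165 .018 -1.27
```

```text
y [317 193] 1870 [ 0.5806 -0.1655  1.8116] 0.056
pos [ 0.5774 -0.1672  0.15  ] phi -1.273 q7 -1.14 w 87.2 F [-0.5 -0.3  0.4] t 7.7
 t [ 0.002 -0.002  0.132]  r [ 0.     0.002 -0.003]
```

View pics/w5.png

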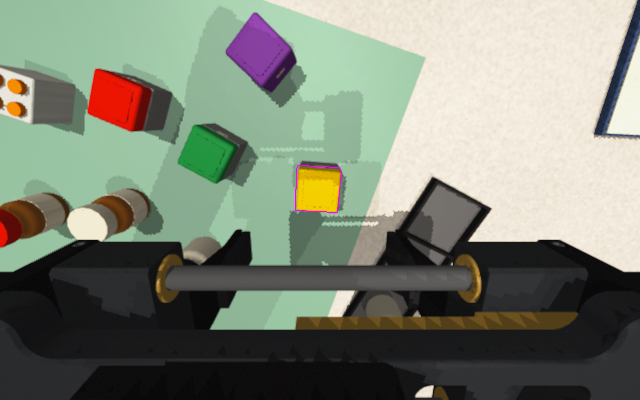

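The yellow box lies squarely between the jaws at (318,190), and the fit gives (0.580,-0.165), yaw -1.33. Down and grip.

Request:
carry_out(commands=[{"tx": 0.003,"ty": -0.001,"tz": 0.05,"rx": 0,"ry": 0,"rz": 0.05,"jaw": 1},{"tx": 0.003,"ty": -0.001,"tz": 0.1,"rx": 0,"ry": 0,"rz": 0.05,"jaw": 1},{"tx": 0.003,"ty": -0.001,"tz": 0.125,"rx": 0,"ry": 0,"rz": 0.05,"jaw": 1},{"tx": 0.003,"ty": -0.001,"tz": 0.132,"rx": 0,"ry": 0,"rz": 0.05,"jaw": 1},{"tx": 0.003,"ty": -0.001,"tz": 0.132,"rx": 0,"ry": 0,"rz": 0.05,"jaw": 0.4},{"tx": 0.003,"ty": -0.001,"tz": 0.132,"rx": 0,"ry": 0,"rz": 0.05,"jaw": 0.4},{"tx": 0.003,"ty": -0.001,"tz": 0.132,"rx": 0,"ry": 0,"rz": 0.05,"jaw": 0.4},{"tx": 0.003,"ty": -0.001,"tz": 0.132,"rx": 0,"ry": 0,"rz": 0.05,"jaw": 0.4},{"tx": 0.003,"ty": -0.001,"tz": 0.132,"rx": 0,"ry": 0,"rz": 0.05,"jaw": 0.4},{"tx": 0.003,"ty": -0.001,"tz": 0.132,"rx": 0,"ry": 0,"rz": 0.05,"jaw": 0.4}], grip_force=25)

```text
time: 8.95
position: [0.5819, -0.163, 0.019]
tool_rot: [3.116, 0.393, 0.001]
ft_force: [-0.7, -0.8, 1.7]
grip_width: 0.525
```

```bash
python3 g.py .579 -.165 .018 -1.27;python3 - <<'E'
from bench import *
from h import *
out=[]
for n in ("scene","side"):
    c=camera_info(n); im=get_image(n)[:,:,::-1].copy()
    p=ctrl.get_state()['position']
    u=P(c,[p])[0].astype(int)
    f=6; x0,y0=u[0]-30,u[1]-40
    cr=cv2.resize(im[y0:y0+70,x0:x0+65],None,fx=f,fy=f,interpolation=cv2.INTER_CUBIC)
    out.append(cr)
cv2.imwrite("pics/z5.png",np.hstack(out))
E
```

```text
pos [ 0.5819 -0.163   0.019 ] phi -1.32 q7 -1.24 w 45.7 F [-0.7 -0.8  1.7] t 8.95
 t [-0.003  0.001  0.001]  r [ 0.001 -0.    -0.05 ]
```

View pics/z5.png

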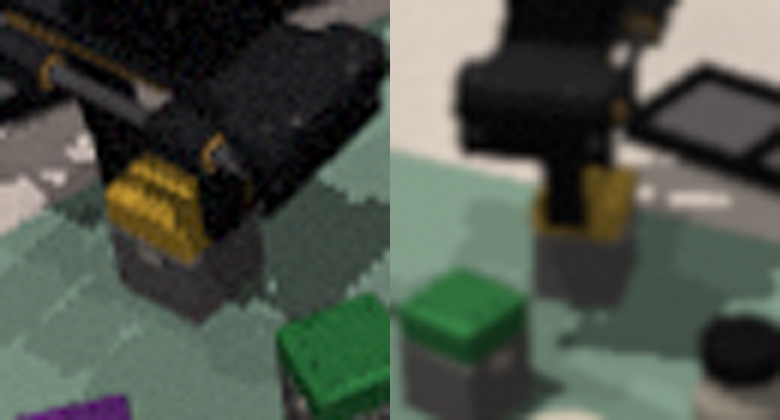

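Gripped at 45.7 mm. In the picture the fingertips end about 20 mm above the nominal TCP, near the bottom of the lid, so I'll grip bottles lower. Lift.

Request:
carry_out(commands=[{"tx": 0,"ty": 0,"tz": -0.03,"rx": 0,"ry": 0,"rz": 0,"jaw": 0.4},{"tx": 0,"ty": 0,"tz": -0.08,"rx": 0,"ry": 0,"rz": 0,"jaw": 0.4},{"tx": 0,"ty": 0,"tz": -0.13,"rx": 0,"ry": 0,"rz": 0,"jaw": 0.4},{"tx": 0,"ty": 0,"tz": -0.13,"rx": 0,"ry": 0,"rz": 0,"jaw": 0.4},{"tx": 0,"ty": 0,"tz": -0.13,"rx": 0,"ry": 0,"rz": 0,"jaw": 0.4}])

```text
time: 9.68
position: [0.5809, -0.1626, 0.1477]
tool_rot: [-3.116, -0.393, 0.002]
ft_force: [0.2, -0.3, -1.7]
grip_width: 0.526
```

```bash
python3 g.py .532 .299 .15 -1.2;python3 g.py .532 .299 .15 1.0; python3 -c "
from bench import *
import cv2
cv2.imwrite('pics/w6.png',get_image('wrist')[:,:,::-1])"
```

```text
pos [ 0.5809 -0.1626  0.1477] phi -1.32 q7 -1.19 w 45.7 F [ 0.2 -0.3 -1.7] t 9.68
 t [ 0.067 -0.459 -0.002]  r [-0.001  0.001 -0.12 ]
pos [ 0.5809 -0.1626  0.1477] phi -1.32 q7 -1.19 w 45.7 F [ 0.2 -0.3 -1.7] t 9.68
 t [ 0.067 -0.459 -0.002]  r [-0.     0.002  0.822]
```

View pics/w6.png

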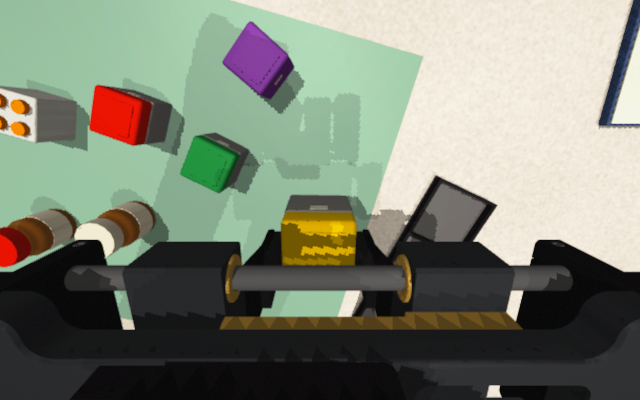

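The box is held straight at (318,235). Carry it to the blue tray.

Request:
carry_out(commands=[{"tx": 0.067,"ty": -0.459,"tz": -0.002,"rx": 0,"ry": 0,"rz": -0.12,"jaw": 0.4},{"tx": 0.067,"ty": -0.459,"tz": -0.002,"rx": 0,"ry": 0,"rz": -0.12,"jaw": 0.4},{"tx": 0.067,"ty": -0.459,"tz": -0.002,"rx": 0,"ry": 0,"rz": -0.12,"jaw": 0.4},{"tx": 0.067,"ty": -0.459,"tz": -0.002,"rx": 0,"ry": 0,"rz": -0.12,"jaw": 0.4},{"tx": 0.067,"ty": -0.459,"tz": -0.002,"rx": 0,"ry": 0,"rz": -0.12,"jaw": 0.4},{"tx": 0.067,"ty": -0.459,"tz": -0.002,"rx": 0,"ry": 0,"rz": -0.12,"jaw": 0.4},{"tx": 0.067,"ty": -0.459,"tz": -0.002,"rx": 0,"ry": 0,"rz": -0.12,"jaw": 0.4},{"tx": 0.067,"ty": -0.459,"tz": -0.002,"rx": 0,"ry": 0,"rz": -0.12,"jaw": 0.4},{"tx": 0.067,"ty": -0.459,"tz": -0.002,"rx": 0,"ry": 0,"rz": -0.12,"jaw": 0.4},{"tx": 0.067,"ty": -0.459,"tz": -0.002,"rx": 0,"ry": 0,"rz": -0.12,"jaw": 0.4},{"tx": 0.067,"ty": -0.459,"tz": -0.002,"rx": 0,"ry": 0,"rz": -0.12,"jaw": 0.4}])

```text
time: 11.1
position: [0.5332, 0.2963, 0.1499]
tool_rot: [3.087, 0.575, -0.002]
ft_force: [0.3, -0.4, -0.8]
grip_width: 0.528
```

```bash
python3 g.py .532 .299 .025 -1.2; python3 -c "
from bench import *
from h import *
im=get_image('wrist')[:,:,::-1].copy(); c=camera_info('wrist')
pts=P(c,shape('box',.4932,.3048,-.145,.016,.016,.08,.041)[:4]).astype(int); cv2.polylines(im,[pts],True,(255,0,255),1)
cv2.imwrite('pics/w7.png',im)"
```

```text
pos [0.5332 0.2963 0.1499] phi -1.203 q7 -1.93 w 45.9 F [ 0.3 -0.4 -0.8] t 11.1
 t [ 0.    -0.003  0.125]  r [ 0.001  0.001 -0.003]
```

View pics/w7.png

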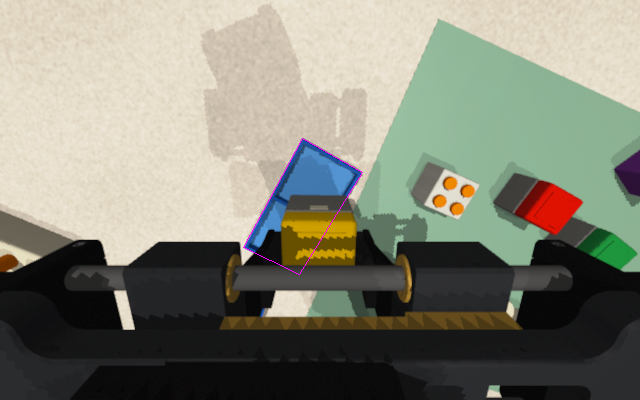

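The drawn outline of tray_blue lies on the tray, corners (302,138) and (245,247), and the box is over the +x compartment. Lowering.

Request:
carry_out(commands=[{"tx": 0,"ty": -0.003,"tz": 0.05,"rx": 0,"ry": 0,"rz": 0,"jaw": 0.4},{"tx": 0,"ty": -0.003,"tz": 0.095,"rx": 0,"ry": 0,"rz": 0,"jaw": 0.4},{"tx": 0,"ty": -0.003,"tz": 0.118,"rx": 0,"ry": 0,"rz": 0,"jaw": 0.4},{"tx": 0,"ty": -0.003,"tz": 0.122,"rx": 0,"ry": 0,"rz": 0,"jaw": 0.4},{"tx": 0,"ty": -0.003,"tz": 0.124,"rx": 0,"ry": 0,"rz": 0,"jaw": 0.4},{"tx": 0,"ty": -0.003,"tz": 0.125,"rx": 0,"ry": 0,"rz": 0,"jaw": 0.4}])

```text
time: 11.9
position: [0.5326, 0.3016, 0.027]
tool_rot: [-3.087, -0.578, -0.004]
ft_force: [0.4, -0.0, -0.4]
grip_width: 0.524
```

Request:
carry_out(commands=[{"tx": 0,"ty": 0,"tz": 0.001,"rx": 0,"ry": 0,"rz": 0,"jaw": 0.4},{"tx": 0,"ty": 0,"tz": 0.002,"rx": 0,"ry": 0,"rz": 0,"jaw": 0.4}])

```text
time: 12.15
position: [0.5319, 0.3014, 0.0242]
tool_rot: [-3.088, -0.579, -0.002]
ft_force: [-0.4, 0.4, -0.7]
grip_width: 0.519
```

Request:
carry_out(commands=[{"tx": 0,"ty": 0,"tz": 0.001,"rx": 0,"ry": 0,"rz": 0,"jaw": 0.4},{"tx": 0,"ty": 0,"tz": 0.002,"rx": 0,"ry": 0,"rz": 0,"jaw": 0.4},{"tx": 0,"ty": 0,"tz": 0.002,"rx": 0,"ry": 0,"rz": 0,"jaw": 0.4}])

```text
time: 12.52
position: [0.5318, 0.3014, 0.023]
tool_rot: [3.087, 0.579, 0.001]
ft_force: [-2.6, -2.4, 8.0]
grip_width: 0.523
```

Contact at 8 N, TCP 0.023, which is 4 mm above the pick height, as it should be. Release.

Request:
carry_out(commands=[{"tx": 0,"ty": 0,"tz": -0.001,"rx": 0,"ry": 0,"rz": 0,"jaw": 0.6},{"tx": 0,"ty": 0,"tz": -0.001,"rx": 0,"ry": 0,"rz": 0,"jaw": 0.75},{"tx": 0,"ty": 0,"tz": -0.001,"rx": 0,"ry": 0,"rz": 0,"jaw": 0.75},{"tx": 0,"ty": 0,"tz": -0.001,"rx": 0,"ry": 0,"rz": 0,"jaw": 0.75},{"tx": 0,"ty": 0,"tz": -0.03,"rx": 0,"ry": 0,"rz": 0,"jaw": 0.75},{"tx": 0,"ty": 0,"tz": -0.08,"rx": 0,"ry": 0,"rz": 0,"jaw": 0.75},{"tx": 0,"ty": 0,"tz": -0.125,"rx": 0,"ry": 0,"rz": 0,"jaw": 0.9},{"tx": 0,"ty": 0,"tz": -0.125,"rx": 0,"ry": 0,"rz": 0,"jaw": 0.9},{"tx": 0,"ty": 0,"tz": -0.125,"rx": 0,"ry": 0,"rz": 0,"jaw": 0.9}])

```text
time: 13.65
position: [0.5313, 0.3009, 0.1461]
tool_rot: [3.087, 0.579, -0.001]
ft_force: [-0.5, -0.0, 0.1]
grip_width: 0.892
```

```bash
python3 wf.py y .532 .30 pics/w8.png;python3 g.py .476 .056 .15 .1; python3 g.py .476 .056 .15 -.3
```

```text
y [319 195] 1908 [0.5283 0.3    0.375 ] 0.048
pos [0.5309 0.3006 0.1453] phi -1.2 q7 -1.94 w 77.9 F [ 0.1 -0.3 -0. ] t 13.7
 t [-0.14   0.208 -0.004]  r [-1.0e-03  2.0e-03 -1.3e+00]
pos [0.5309 0.3006 0.1453] phi -1.2 q7 -1.94 w 77.9 F [ 0.1 -0.3 -0. ] t 13.7
 t [-0.14   0.208 -0.004]  r [-0.     0.002 -0.9  ]
```

View pics/w8.png

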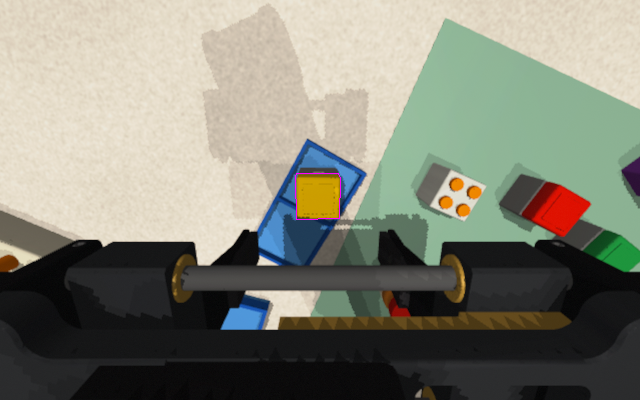

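The yellow box stands in the tray, at (318,195) in the picture. Next is the amber bottle with the white cap.

Request:
carry_out(commands=[{"tx": -0.14,"ty": 0.208,"tz": -0.004,"rx": 0,"ry": 0,"rz": -1.3,"jaw": 0.95},{"tx": -0.14,"ty": 0.208,"tz": -0.004,"rx": 0,"ry": 0,"rz": -1.3,"jaw": 0.95},{"tx": -0.14,"ty": 0.208,"tz": -0.004,"rx": 0,"ry": 0,"rz": -1.3,"jaw": 0.95},{"tx": -0.14,"ty": 0.208,"tz": -0.004,"rx": 0,"ry": 0,"rz": -1.3,"jaw": 0.95},{"tx": -0.14,"ty": 0.208,"tz": -0.004,"rx": 0,"ry": 0,"rz": -1.3,"jaw": 0.95},{"tx": -0.14,"ty": 0.208,"tz": -0.004,"rx": 0,"ry": 0,"rz": -1.3,"jaw": 0.95},{"tx": -0.14,"ty": 0.208,"tz": -0.004,"rx": 0,"ry": 0,"rz": -1.3,"jaw": 0.95},{"tx": -0.14,"ty": 0.208,"tz": -0.004,"rx": 0,"ry": 0,"rz": -1.3,"jaw": 0.95},{"tx": -0.14,"ty": 0.208,"tz": -0.004,"rx": 0,"ry": 0,"rz": -1.3,"jaw": 0.95},{"tx": -0.14,"ty": 0.208,"tz": -0.004,"rx": 0,"ry": 0,"rz": -1.3,"jaw": 0.95}])

```text
time: 14.95
position: [0.4759, 0.0566, 0.1499]
tool_rot: [-2.109, -2.327, 0.001]
ft_force: [-0.7, -0.0, 0.5]
grip_width: 0.952
```

```bash
python3 -c "
from bench import *
from h import *
im=get_image('wrist')[:,:,::-1].copy(); c=camera_info('wrist')
x=P(c,shape('cyl',.476,.056,0,.076,.076,.021,.021)[:40]).astype(int); cv2.polylines(im,[x],True,(255,0,255),1); print(P(c,[(.476,.056,.076)]))
u=x.mean(0).astype(int); print(u)
cr=im[u[1]-60:u[1]+60,u[0]-80:u[0]+80]; big=cv2.resize(cr,None,fx=4,fy=4)
cv2.imwrite('pics/w9.png',im);cv2.imwrite('pics/w9b.png',big)
g=cv2.cvtColor(im,cv2.COLOR_BGR2GRAY)
"; python3 g.py .476 .056 .008 .1
```

```text
[[318.36552685 199.82342973]]
[317 199]
pos [0.4761 0.0567 0.1501] phi 0.099 q7 -0.08 w 83.0 F [-1.  -0.1  0. ] t 15.0
 t [-0.001 -0.     0.142]  r [-0.001 -0.    -0.001]
```

View pics/w9.png

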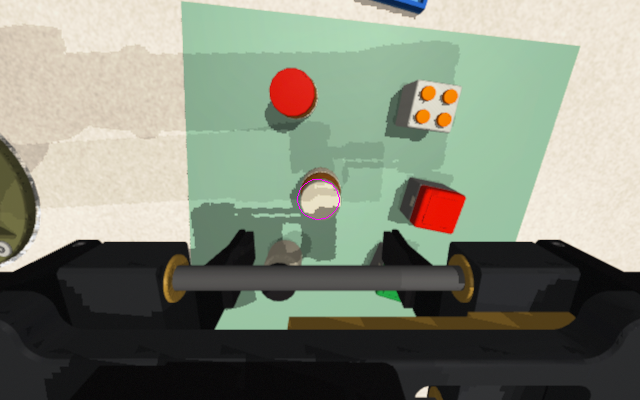

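View pics/w9b.png

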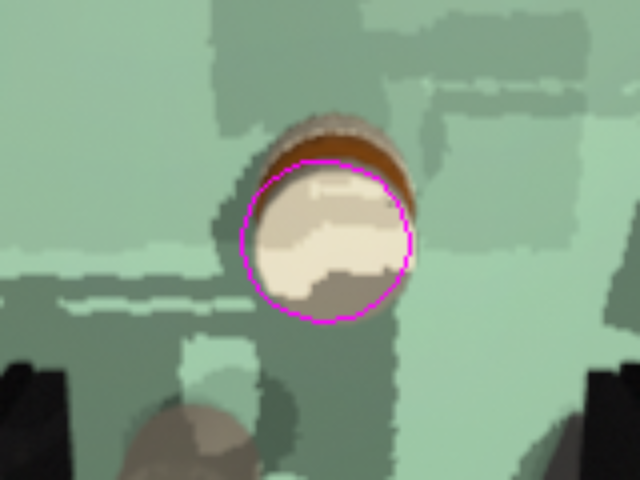

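White cap on an amber body, confirmed; its centre is about 2 px right of the mark, so 2 mm in +ty. I'll grip at TCP 0.013, lower than before.

Request:
carry_out(commands=[{"tx": 0,"ty": 0.002,"tz": 0.05,"rx": 0,"ry": 0,"rz": 0,"jaw": 0.95},{"tx": 0,"ty": 0.002,"tz": 0.1,"rx": 0,"ry": 0,"rz": 0,"jaw": 0.95},{"tx": 0,"ty": 0.002,"tz": 0.13,"rx": 0,"ry": 0,"rz": 0,"jaw": 0.95},{"tx": 0,"ty": 0.002,"tz": 0.137,"rx": 0,"ry": 0,"rz": 0,"jaw": 0.95},{"tx": 0,"ty": 0.002,"tz": 0.137,"rx": 0,"ry": 0,"rz": 0,"jaw": 0.95},{"tx": 0,"ty": 0.002,"tz": 0.137,"rx": 0,"ry": 0,"rz": 0,"jaw": 0.45},{"tx": 0,"ty": 0.002,"tz": 0.137,"rx": 0,"ry": 0,"rz": 0,"jaw": 0.45},{"tx": 0,"ty": 0.002,"tz": 0.137,"rx": 0,"ry": 0,"rz": 0,"jaw": 0.45},{"tx": 0,"ty": 0.002,"tz": 0.137,"rx": 0,"ry": 0,"rz": 0,"jaw": 0.45},{"tx": 0,"ty": 0.002,"tz": 0.137,"rx": 0,"ry": 0,"rz": 0,"jaw": 0.45},{"tx": 0,"ty": 0.002,"tz": 0.137,"rx": 0,"ry": 0,"rz": 0,"jaw": 0.45}], grip_force=30)

```text
time: 16.38
position: [0.4784, 0.0568, 0.0137]
tool_rot: [2.108, 2.33, -0.0]
ft_force: [-0.4, -0.1, 1.5]
grip_width: 0.489
```

Request:
carry_out(commands=[{"tx": 0,"ty": 0,"tz": -0.02,"rx": 0,"ry": 0,"rz": 0,"jaw": 0.45},{"tx": 0,"ty": 0,"tz": -0.06,"rx": 0,"ry": 0,"rz": 0,"jaw": 0.45},{"tx": 0,"ty": 0,"tz": -0.11,"rx": 0,"ry": 0,"rz": 0,"jaw": 0.45},{"tx": 0,"ty": 0,"tz": -0.137,"rx": 0,"ry": 0,"rz": 0,"jaw": 0.45},{"tx": 0,"ty": 0,"tz": -0.137,"rx": 0,"ry": 0,"rz": 0,"jaw": 0.45},{"tx": 0,"ty": 0,"tz": -0.137,"rx": 0,"ry": 0,"rz": 0,"jaw": 0.45}])

```text
time: 17.12
position: [0.4775, 0.0567, 0.1494]
tool_rot: [-2.107, -2.329, 0.002]
ft_force: [-0.3, -0.2, -1.4]
grip_width: 0.49
```

```bash
cat > z.py <<'E'
from bench import *
from h import *
import sys
out=[]
for n in ("scene","side"):
    c=camera_info(n); im=get_image(n)[:,:,::-1].copy()
    p=ctrl.get_state()['position']
    u=P(c,[p])[0].astype(int)
    f=6; x0,y0=u[0]-30,u[1]-35
    cr=cv2.resize(im[y0:y0+70,x0:x0+65],None,fx=f,fy=f,interpolation=cv2.INTER_CUBIC)
    for dz in (-30,-20,0,20,50):
        a=(P(c,[p+[0,0,dz/1000]])[0]-[x0,y0]+.5)*f; a=tuple(a.astype(int)); cv2.drawMarker(cr,a,(0,255,255),0,8,1); cv2.putText(cr,f"{dz}",(a[0]+100,a[1]),0,.4,(0,0,255),1)
    out.append(cr)
cv2.imwrite(sys.argv[1],np.hstack(out))
E
python3 z.py pics/z9.png; python3 g.py .4546 .3104 .15 1.0
```

```text
pos [0.4772 0.0568 0.149 ] phi 0.1 q7 -0.08 w 43.0 F [ 0.4  0.5 -1.3] t 17.23
 t [ 0.255  0.003 -0.001]  r [-0.003 -0.002 -0.9  ]
```

View pics/z9.png

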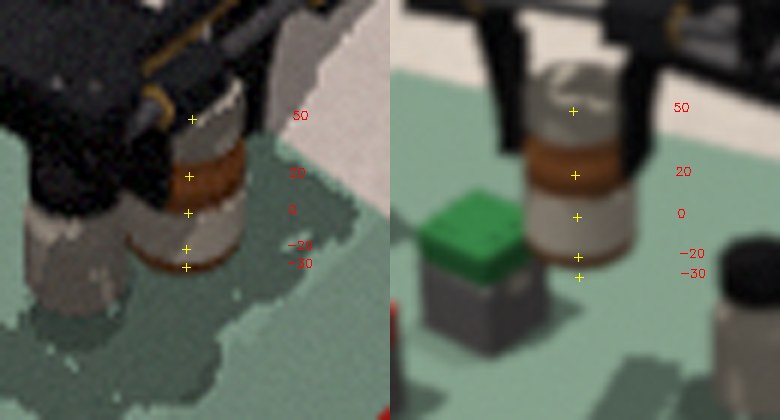

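The opening stayed at 43 mm through the lift, so no slip. Carry to the blue tray's -x compartment.

Request:
carry_out(commands=[{"tx": 0.255,"ty": 0.003,"tz": 0,"rx": 0,"ry": 0,"rz": -0.9,"jaw": 0.45},{"tx": 0.255,"ty": 0.003,"tz": 0,"rx": 0,"ry": 0,"rz": -0.9,"jaw": 0.45},{"tx": 0.255,"ty": 0.003,"tz": 0,"rx": 0,"ry": 0,"rz": -0.9,"jaw": 0.45},{"tx": 0.255,"ty": 0.003,"tz": 0,"rx": 0,"ry": 0,"rz": -0.9,"jaw": 0.45},{"tx": 0.255,"ty": 0.003,"tz": 0,"rx": 0,"ry": 0,"rz": -0.9,"jaw": 0.45},{"tx": 0.255,"ty": 0.003,"tz": 0,"rx": 0,"ry": 0,"rz": -0.9,"jaw": 0.45},{"tx": 0.255,"ty": 0.003,"tz": 0,"rx": 0,"ry": 0,"rz": -0.9,"jaw": 0.45},{"tx": 0.255,"ty": 0.003,"tz": 0,"rx": 0,"ry": 0,"rz": -0.9,"jaw": 0.45},{"tx": 0.255,"ty": 0.003,"tz": 0,"rx": 0,"ry": 0,"rz": -0.9,"jaw": 0.45}])

```text
time: 18.35
position: [0.4564, 0.31, 0.1506]
tool_rot: [0.888, 3.013, -0.001]
ft_force: [-0.3, -0.8, -0.5]
grip_width: 0.487
```

```bash
python3 z.py pics/z10.png; python3 g.py .4546 .3104 .022 1.0
```

```text
pos [0.4562 0.3104 0.1507] phi 0.999 q7 0.17 w 42.6 F [-0.9 -0.1 -0.4] t 18.45
 t [ 0.001 -0.001  0.129]  r [-0.     0.001 -0.001]
```

View pics/z10.png

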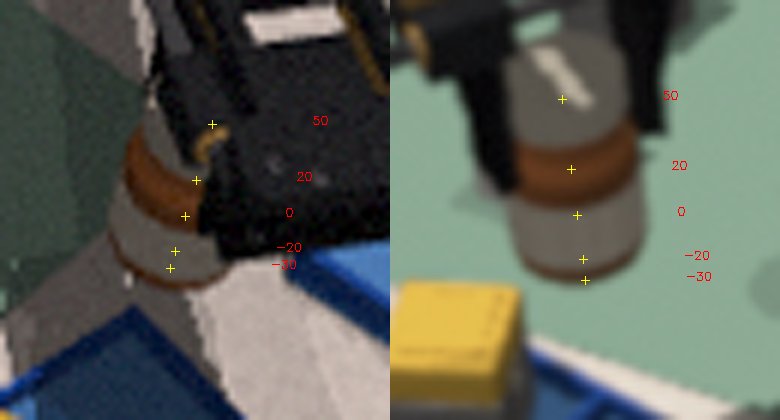

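Base appears about 15–20 mm below the TCP, the bottle is level, and contact is expected near TCP 0.018.

Request:
carry_out(commands=[{"tx": 0.001,"ty": -0.001,"tz": 0.05,"rx": 0,"ry": 0,"rz": 0,"jaw": 0.45},{"tx": 0.001,"ty": -0.001,"tz": 0.1,"rx": 0,"ry": 0,"rz": 0,"jaw": 0.45},{"tx": 0.001,"ty": -0.001,"tz": 0.12,"rx": 0,"ry": 0,"rz": 0,"jaw": 0.45},{"tx": 0.001,"ty": -0.001,"tz": 0.126,"rx": 0,"ry": 0,"rz": 0,"jaw": 0.45},{"tx": 0.001,"ty": -0.001,"tz": 0.129,"rx": 0,"ry": 0,"rz": 0,"jaw": 0.45},{"tx": 0.001,"ty": -0.001,"tz": 0.13,"rx": 0,"ry": 0,"rz": 0,"jaw": 0.45}])

```text
time: 19.2
position: [0.4556, 0.3113, 0.022]
tool_rot: [0.884, 3.013, 0.002]
ft_force: [-0.4, -0.0, -0.7]
grip_width: 0.493
```

Request:
carry_out(commands=[{"tx": 0,"ty": 0,"tz": 0.001,"rx": 0,"ry": 0,"rz": 0,"jaw": 0.45},{"tx": 0,"ty": 0,"tz": 0.002,"rx": 0,"ry": 0,"rz": 0,"jaw": 0.45},{"tx": 0,"ty": 0,"tz": 0.002,"rx": 0,"ry": 0,"rz": 0,"jaw": 0.45}])

```text
time: 19.58
position: [0.4547, 0.3105, 0.0187]
tool_rot: [0.885, 3.014, -0.0]
ft_force: [-0.1, 0.3, -1.9]
grip_width: 0.49
```

Request:
carry_out(commands=[{"tx": 0,"ty": 0,"tz": 0.001,"rx": 0,"ry": 0,"rz": 0,"jaw": 0.45},{"tx": 0,"ty": 0,"tz": 0.002,"rx": 0,"ry": 0,"rz": 0,"jaw": 0.45},{"tx": 0,"ty": 0,"tz": 0.002,"rx": 0,"ry": 0,"rz": 0,"jaw": 0.45}])

```text
time: 19.95
position: [0.4548, 0.3107, 0.0177]
tool_rot: [0.884, 3.014, -0.001]
ft_force: [-2.2, -2.3, 6.8]
grip_width: 0.492
```

Contact at 6.8 N, TCP 0.0177, exactly as predicted. Release.

Request:
carry_out(commands=[{"tx": 0,"ty": 0,"tz": -0.001,"rx": 0,"ry": 0,"rz": 0,"jaw": 0.6},{"tx": 0,"ty": 0,"tz": -0.001,"rx": 0,"ry": 0,"rz": 0,"jaw": 0.75},{"tx": 0,"ty": 0,"tz": -0.001,"rx": 0,"ry": 0,"rz": 0,"jaw": 0.75},{"tx": 0,"ty": 0,"tz": -0.001,"rx": 0,"ry": 0,"rz": 0,"jaw": 0.75},{"tx": 0,"ty": 0,"tz": -0.03,"rx": 0,"ry": 0,"rz": 0,"jaw": 0.75},{"tx": 0,"ty": 0,"tz": -0.08,"rx": 0,"ry": 0,"rz": 0,"jaw": 0.75},{"tx": 0,"ty": 0,"tz": -0.132,"rx": 0,"ry": 0,"rz": 0,"jaw": 0.9},{"tx": 0,"ty": 0,"tz": -0.132,"rx": 0,"ry": 0,"rz": 0,"jaw": 0.9},{"tx": 0,"ty": 0,"tz": -0.132,"rx": 0,"ry": 0,"rz": 0,"jaw": 0.9}])

```text
time: 21.08
position: [0.4545, 0.3102, 0.1481]
tool_rot: [0.885, 3.014, -0.001]
ft_force: [0.6, -0.7, -1.2]
grip_width: 0.89
```

```bash
python3 g.py .583 .158 .15 .0; python3 -c "
from bench import *
import cv2
cv2.imwrite('pics/w11.png',get_image('wrist')[:,:,::-1])"
```

```text
pos [0.4545 0.3102 0.1481] phi 1.0 q7 0.16 w 77.4 F [ 0.6 -0.7 -1.2] t 21.07
 t [-0.19  -0.059 -0.002]  r [-0.001  0.001  1.   ]
```

View pics/w11.png

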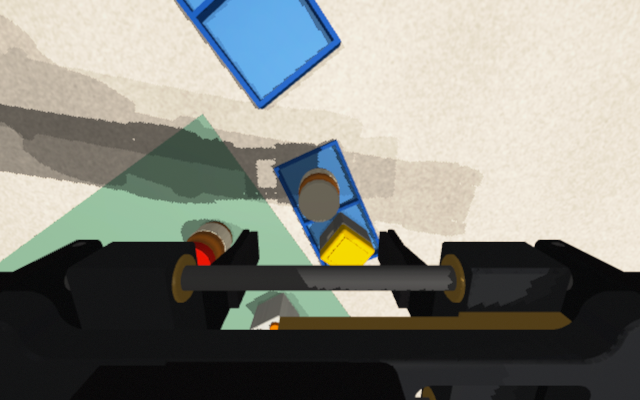

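Both blue-kit things stand in their own compartments, bottle at (318,197) and box at (347,247). Next the tube block.

Request:
carry_out(commands=[{"tx": -0.19,"ty": -0.059,"tz": -0.002,"rx": 0,"ry": 0,"rz": 1.0,"jaw": 1},{"tx": -0.19,"ty": -0.059,"tz": -0.002,"rx": 0,"ry": 0,"rz": 1.0,"jaw": 1},{"tx": -0.19,"ty": -0.059,"tz": -0.002,"rx": 0,"ry": 0,"rz": 1.0,"jaw": 1},{"tx": -0.19,"ty": -0.059,"tz": -0.002,"rx": 0,"ry": 0,"rz": 1.0,"jaw": 1},{"tx": -0.19,"ty": -0.059,"tz": -0.002,"rx": 0,"ry": 0,"rz": 1.0,"jaw": 1},{"tx": -0.19,"ty": -0.059,"tz": -0.002,"rx": 0,"ry": 0,"rz": 1.0,"jaw": 1},{"tx": -0.19,"ty": -0.059,"tz": -0.002,"rx": 0,"ry": 0,"rz": 1.0,"jaw": 1},{"tx": -0.19,"ty": -0.059,"tz": -0.002,"rx": 0,"ry": 0,"rz": 1.0,"jaw": 1}])

```text
time: 22.12
position: [0.582, 0.1582, 0.1496]
tool_rot: [-2.219, -2.222, 0.002]
ft_force: [-0.3, -0.4, -0.5]
grip_width: 1.001
```

```bash
python3 -c "
from bench import *
from h import *
im=get_image('wrist')[:,:,::-1].copy(); c=camera_info('wrist')
x=P(c,shape('box',.583,.158,0,.05,.05,.023,.023)[:4]).astype(int); u=x.mean(0).astype(int)
m=cv2.inRange(cv2.cvtColor(im,cv2.COLOR_BGR2HSV),(8,180,120),(20,255,255)); q=np.zeros_like(m); cv2.circle(q,tuple(map(int,u)),45,255,-1); m&=q
k,l,st,ce=cv2.connectedComponentsWithStats(m)
pp=np.array([bp(c,ce[i],.0555) for i in range(1,k) if st[i,4]>30]); print(pp.round(4),pp.mean(0).round(4))
cv2.polylines(im,[x],True,(255,0,255),1)
cv2.imwrite('pics/w12.png',im)"; python3 g.py .583 .158 .008 0
```

```text
[[0.5728 0.1695]
 [0.5948 0.1685]
 [0.572  0.1477]
 [0.5937 0.1467]] [0.5833 0.1581]
pos [0.5821 0.1583 0.1499] phi 0.001 q7 -0.48 w 87.2 F [-0.1  0.  -0.5] t 22.18
 t [-0.     0.001  0.142]  r [-0.001  0.     0.001]
```

View pics/w12.png

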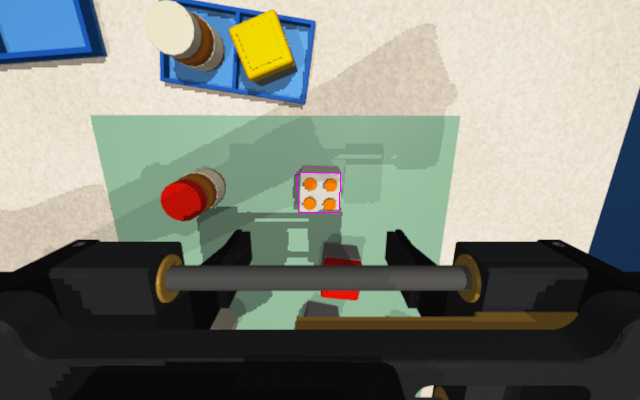

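The block fits the drawn outline at (319,193): centre (0.583,0.158), yaw -0.045. Grip at TCP 0.012.

Request:
carry_out(commands=[{"tx": 0,"ty": 0.001,"tz": 0.05,"rx": 0,"ry": 0,"rz": 0.045,"jaw": 1},{"tx": 0,"ty": 0.001,"tz": 0.1,"rx": 0,"ry": 0,"rz": 0.045,"jaw": 1},{"tx": 0,"ty": 0.001,"tz": 0.13,"rx": 0,"ry": 0,"rz": 0.045,"jaw": 1},{"tx": 0,"ty": 0.001,"tz": 0.138,"rx": 0,"ry": 0,"rz": 0.045,"jaw": 1},{"tx": 0,"ty": 0.001,"tz": 0.138,"rx": 0,"ry": 0,"rz": 0.045,"jaw": 1},{"tx": 0,"ty": 0.001,"tz": 0.138,"rx": 0,"ry": 0,"rz": 0.045,"jaw": 0.45},{"tx": 0,"ty": 0.001,"tz": 0.138,"rx": 0,"ry": 0,"rz": 0.045,"jaw": 0.45},{"tx": 0,"ty": 0.001,"tz": 0.138,"rx": 0,"ry": 0,"rz": 0.045,"jaw": 0.45},{"tx": 0,"ty": 0.001,"tz": 0.138,"rx": 0,"ry": 0,"rz": 0.045,"jaw": 0.45},{"tx": 0,"ty": 0.001,"tz": 0.138,"rx": 0,"ry": 0,"rz": 0.045,"jaw": 0.45},{"tx": 0,"ty": 0.001,"tz": 0.138,"rx": 0,"ry": 0,"rz": 0.045,"jaw": 0.45}], grip_force=40)

```text
time: 23.55
position: [0.5836, 0.1583, 0.0127]
tool_rot: [2.271, 2.171, -0.0]
ft_force: [-2.0, -0.1, 0.3]
grip_width: 0.519
```

Request:
carry_out(commands=[{"tx": 0,"ty": 0,"tz": -0.02,"rx": 0,"ry": 0,"rz": 0,"jaw": 0.45},{"tx": 0,"ty": 0,"tz": -0.06,"rx": 0,"ry": 0,"rz": 0,"jaw": 0.45},{"tx": 0,"ty": 0,"tz": -0.11,"rx": 0,"ry": 0,"rz": 0,"jaw": 0.45},{"tx": 0,"ty": 0,"tz": -0.138,"rx": 0,"ry": 0,"rz": 0,"jaw": 0.45},{"tx": 0,"ty": 0,"tz": -0.138,"rx": 0,"ry": 0,"rz": 0,"jaw": 0.45},{"tx": 0,"ty": 0,"tz": -0.138,"rx": 0,"ry": 0,"rz": 0,"jaw": 0.45}])

```text
time: 24.3
position: [0.5826, 0.1578, 0.1494]
tool_rot: [-2.27, -2.17, 0.003]
ft_force: [-0.6, 0.1, -2.4]
grip_width: 0.519
```

```bash
python3 z.py pics/z12.png; python3 g.py .580 -.334 .15 -1.3
```

```text
pos [0.5823 0.1577 0.1487] phi -0.045 q7 -0.53 w 45.1 F [ 0.5 -0.5 -2.6] t 24.4
 t [-0.491  0.02  -0.001]  r [-0.002  0.003  1.255]
```

View pics/z12.png

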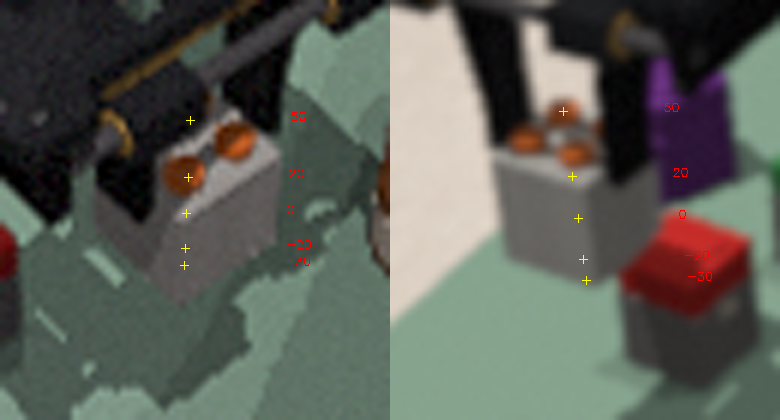

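The block is held level at 45 mm, and the force rose by its weight. Carry it to the black tray's far compartment.

Request:
carry_out(commands=[{"tx": -0.491,"ty": 0.02,"tz": -0.001,"rx": 0,"ry": 0,"rz": 1.255,"jaw": 0.45},{"tx": -0.491,"ty": 0.02,"tz": -0.001,"rx": 0,"ry": 0,"rz": 1.255,"jaw": 0.45},{"tx": -0.491,"ty": 0.02,"tz": -0.001,"rx": 0,"ry": 0,"rz": 1.255,"jaw": 0.45},{"tx": -0.491,"ty": 0.02,"tz": -0.001,"rx": 0,"ry": 0,"rz": 1.255,"jaw": 0.45},{"tx": -0.491,"ty": 0.02,"tz": -0.001,"rx": 0,"ry": 0,"rz": 1.255,"jaw": 0.45},{"tx": -0.491,"ty": 0.02,"tz": -0.001,"rx": 0,"ry": 0,"rz": 1.255,"jaw": 0.45},{"tx": -0.491,"ty": 0.02,"tz": -0.001,"rx": 0,"ry": 0,"rz": 1.255,"jaw": 0.45},{"tx": -0.491,"ty": 0.02,"tz": -0.001,"rx": 0,"ry": 0,"rz": 1.255,"jaw": 0.45},{"tx": -0.491,"ty": 0.02,"tz": -0.001,"rx": 0,"ry": 0,"rz": 1.255,"jaw": 0.45},{"tx": -0.491,"ty": 0.02,"tz": -0.001,"rx": 0,"ry": 0,"rz": 1.255,"jaw": 0.45},{"tx": -0.491,"ty": 0.02,"tz": -0.001,"rx": 0,"ry": 0,"rz": 1.255,"jaw": 0.45},{"tx": -0.491,"ty": 0.02,"tz": -0.001,"rx": 0,"ry": 0,"rz": 1.255,"jaw": 0.45}])

```text
time: 25.9
position: [0.582, -0.3314, 0.1517]
tool_rot: [-3.112, -0.428, -0.0]
ft_force: [-0.4, 0.1, -2.1]
grip_width: 0.521
```

```bash
python3 -c "
from bench import *
from h import *
im=get_image('wrist')[:,:,::-1].copy(); c=camera_info('wrist')
pts=P(c,shape('box',.5032,-.32,-.183,.016,.016,.119,.041)[:4]).astype(int); cv2.polylines(im,[pts],True,(255,0,255),1)
cv2.imwrite('pics/w13.png',im)"; python3 g.py .580 -.334 .02 -1.3
```

```text
pos [ 0.5819 -0.3318  0.1518] phi -1.298 q7 -0.91 w 45.4 F [ 0.1  0.  -2.9] t 25.95
 t [-0.002  0.002  0.132]  r [ 0.    -0.     0.002]
```

View pics/w13.png

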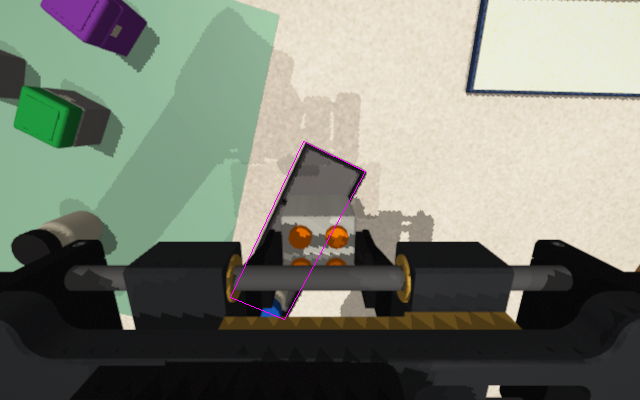

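The drawn black-tray outline matches (far corner (304,142)). Lowering; contact is expected near TCP 0.017.

Request:
carry_out(commands=[{"tx": -0.002,"ty": 0.002,"tz": 0.05,"rx": 0,"ry": 0,"rz": 0,"jaw": 0.45},{"tx": -0.002,"ty": 0.002,"tz": 0.1,"rx": 0,"ry": 0,"rz": 0,"jaw": 0.45},{"tx": -0.002,"ty": 0.002,"tz": 0.122,"rx": 0,"ry": 0,"rz": 0,"jaw": 0.45},{"tx": -0.002,"ty": 0.002,"tz": 0.129,"rx": 0,"ry": 0,"rz": 0,"jaw": 0.45},{"tx": -0.002,"ty": 0.002,"tz": 0.132,"rx": 0,"ry": 0,"rz": 0,"jaw": 0.45},{"tx": -0.002,"ty": 0.002,"tz": 0.133,"rx": 0,"ry": 0,"rz": 0,"jaw": 0.45}])

```text
time: 26.7
position: [0.5815, -0.3362, 0.0206]
tool_rot: [3.111, 0.424, 0.004]
ft_force: [0.6, -0.1, -2.2]
grip_width: 0.523
```

Request:
carry_out(commands=[{"tx": 0,"ty": 0,"tz": 0.001,"rx": 0,"ry": 0,"rz": 0,"jaw": 0.45},{"tx": 0,"ty": 0,"tz": 0.002,"rx": 0,"ry": 0,"rz": 0,"jaw": 0.45},{"tx": 0,"ty": 0,"tz": 0.002,"rx": 0,"ry": 0,"rz": 0,"jaw": 0.45}])

```text
time: 27.08
position: [0.5801, -0.3357, 0.0168]
tool_rot: [3.113, 0.424, 0.0]
ft_force: [0.9, 0.8, -2.1]
grip_width: 0.521
```

Request:
carry_out(commands=[{"tx": 0,"ty": 0,"tz": 0.001,"rx": 0,"ry": 0,"rz": 0,"jaw": 0.45},{"tx": 0,"ty": 0,"tz": 0.0015,"rx": 0,"ry": 0,"rz": 0,"jaw": 0.45},{"tx": 0,"ty": 0,"tz": 0.0015,"rx": 0,"ry": 0,"rz": 0,"jaw": 0.45}])

```text
time: 27.45
position: [0.5802, -0.3357, 0.0167]
tool_rot: [3.112, 0.424, 0.0]
ft_force: [-2.6, 1.3, 5.7]
grip_width: 0.52
```

Contact. Release and rise.

Request:
carry_out(commands=[{"tx": 0,"ty": 0,"tz": -0.001,"rx": 0,"ry": 0,"rz": 0,"jaw": 0.6},{"tx": 0,"ty": 0,"tz": -0.001,"rx": 0,"ry": 0,"rz": 0,"jaw": 0.75},{"tx": 0,"ty": 0,"tz": -0.001,"rx": 0,"ry": 0,"rz": 0,"jaw": 0.75},{"tx": 0,"ty": 0,"tz": -0.001,"rx": 0,"ry": 0,"rz": 0,"jaw": 0.75},{"tx": 0,"ty": 0,"tz": -0.03,"rx": 0,"ry": 0,"rz": 0,"jaw": 0.75},{"tx": 0,"ty": 0,"tz": -0.08,"rx": 0,"ry": 0,"rz": 0,"jaw": 0.75},{"tx": 0,"ty": 0,"tz": -0.132,"rx": 0,"ry": 0,"rz": 0,"jaw": 0.8},{"tx": 0,"ty": 0,"tz": -0.132,"rx": 0,"ry": 0,"rz": 0,"jaw": 0.8},{"tx": 0,"ty": 0,"tz": -0.132,"rx": 0,"ry": 0,"rz": 0,"jaw": 0.8}])

```text
time: 28.58
position: [0.5798, -0.3355, 0.1468]
tool_rot: [-3.113, -0.424, 0.001]
ft_force: [-0.0, -0.0, -0.6]
grip_width: 0.796
```

```bash
python3 g.py .584 -.043 .15 -.3; python3 -c "
from bench import *
import cv2
cv2.imwrite('pics/w14.png',get_image('wrist')[:,:,::-1])"
```

```text
pos [ 0.5798 -0.3355  0.1468] phi -1.3 q7 -0.91 w 69.2 F [-0.  -0.  -0.6] t 28.57
 t [ 0.082 -0.281 -0.003]  r [-0.  0. -1.]
```

View pics/w14.png

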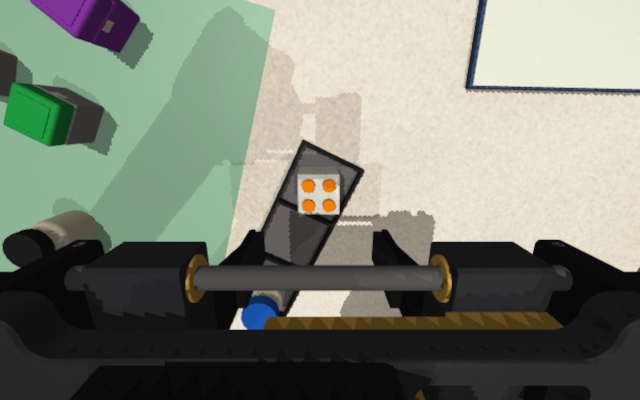

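The block stands in the far compartment at (319,193), and the middle one is free. Last is the green box, not the purple one at (90,20).

Request:
carry_out(commands=[{"tx": 0.082,"ty": -0.281,"tz": -0.003,"rx": 0,"ry": 0,"rz": -1.0,"jaw": 0.85},{"tx": 0.082,"ty": -0.281,"tz": -0.003,"rx": 0,"ry": 0,"rz": -1.0,"jaw": 0.85},{"tx": 0.082,"ty": -0.281,"tz": -0.003,"rx": 0,"ry": 0,"rz": -1.0,"jaw": 0.85},{"tx": 0.082,"ty": -0.281,"tz": -0.003,"rx": 0,"ry": 0,"rz": -1.0,"jaw": 0.85},{"tx": 0.082,"ty": -0.281,"tz": -0.003,"rx": 0,"ry": 0,"rz": -1.0,"jaw": 0.85},{"tx": 0.082,"ty": -0.281,"tz": -0.003,"rx": 0,"ry": 0,"rz": -1.0,"jaw": 0.85},{"tx": 0.082,"ty": -0.281,"tz": -0.003,"rx": 0,"ry": 0,"rz": -1.0,"jaw": 0.85},{"tx": 0.082,"ty": -0.281,"tz": -0.003,"rx": 0,"ry": 0,"rz": -1.0,"jaw": 0.85}])

```text
time: 29.62
position: [0.5833, -0.0439, 0.149]
tool_rot: [-2.53, -1.861, 0.002]
ft_force: [0.8, -0.1, -1.1]
grip_width: 0.854
```

```bash
python3 wf.py g .584 -.043 pics/w15.png; python3 g.py .584 -.043 .012 -.3
```

```text
g [319 194] 1722 [ 0.5825 -0.0437  1.3414] 0.126
pos [ 0.5835 -0.044   0.1493] phi -0.303 q7 -0.4 w 73.8 F [-0.1  1.   0.7] t 29.68
 t [0.001 0.    0.137]  r [-0.001  0.    -0.003]
```

View pics/w15.png

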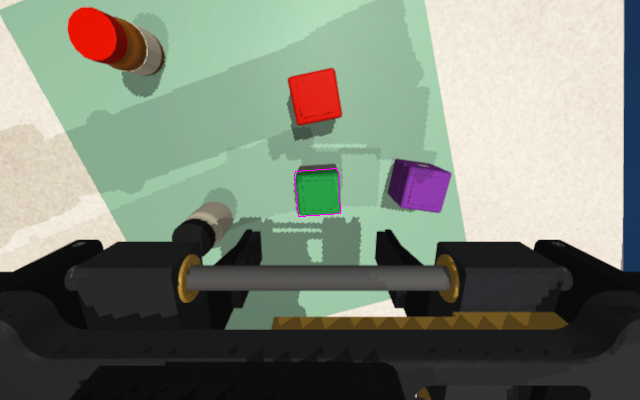

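The green lid is at (318,193) between the jaws, with the purple and red boxes clear of the fingers. Down and grip.

Request:
carry_out(commands=[{"tx": 0,"ty": 0,"tz": 0.05,"rx": 0,"ry": 0,"rz": -0.04,"jaw": 0.85},{"tx": 0,"ty": 0,"tz": 0.1,"rx": 0,"ry": 0,"rz": -0.04,"jaw": 0.85},{"tx": 0,"ty": 0,"tz": 0.13,"rx": 0,"ry": 0,"rz": -0.04,"jaw": 0.85},{"tx": 0,"ty": 0,"tz": 0.137,"rx": 0,"ry": 0,"rz": -0.04,"jaw": 0.85},{"tx": 0,"ty": 0,"tz": 0.137,"rx": 0,"ry": 0,"rz": -0.04,"jaw": 0.85},{"tx": 0,"ty": 0,"tz": 0.137,"rx": 0,"ry": 0,"rz": -0.04,"jaw": 0.45},{"tx": 0,"ty": 0,"tz": 0.137,"rx": 0,"ry": 0,"rz": -0.04,"jaw": 0.45},{"tx": 0,"ty": 0,"tz": 0.137,"rx": 0,"ry": 0,"rz": -0.04,"jaw": 0.45},{"tx": 0,"ty": 0,"tz": 0.137,"rx": 0,"ry": 0,"rz": -0.04,"jaw": 0.45},{"tx": 0,"ty": 0,"tz": 0.137,"rx": 0,"ry": 0,"rz": -0.04,"jaw": 0.45},{"tx": 0,"ty": 0,"tz": 0.137,"rx": 0,"ry": 0,"rz": -0.04,"jaw": 0.45}], grip_force=25)

```text
time: 31.05
position: [0.5842, -0.0429, 0.0136]
tool_rot: [2.49, 1.914, 0.0]
ft_force: [-1.4, 0.9, 3.9]
grip_width: 0.527
```

Request:
carry_out(commands=[{"tx": 0,"ty": 0,"tz": -0.02,"rx": 0,"ry": 0,"rz": 0,"jaw": 0.45},{"tx": 0,"ty": 0,"tz": -0.06,"rx": 0,"ry": 0,"rz": 0,"jaw": 0.45},{"tx": 0,"ty": 0,"tz": -0.11,"rx": 0,"ry": 0,"rz": 0,"jaw": 0.45},{"tx": 0,"ty": 0,"tz": -0.14,"rx": 0,"ry": 0,"rz": 0,"jaw": 0.45},{"tx": 0,"ty": 0,"tz": -0.14,"rx": 0,"ry": 0,"rz": 0,"jaw": 0.45},{"tx": 0,"ty": 0,"tz": -0.14,"rx": 0,"ry": 0,"rz": 0,"jaw": 0.45}])

```text
time: 31.8
position: [0.5832, -0.0429, 0.1525]
tool_rot: [-2.49, -1.914, 0.002]
ft_force: [0.3, -0.7, -0.5]
grip_width: 0.528
```

```bash
python3 g.py .503 -.320 .155 -1.6; python3 -c "
from bench import *
import cv2
cv2.imwrite('pics/w16.png',get_image('wrist')[:,:,::-1])"
```

```text
pos [ 0.5832 -0.0429  0.1525] phi -0.26 q7 -0.36 w 45.9 F [ 0.3 -0.7 -0.5] t 31.8
 t [-0.288 -0.006 -0.002]  r [-1.00e-03  1.00e-03  1.34e+00]
```

View pics/w16.png

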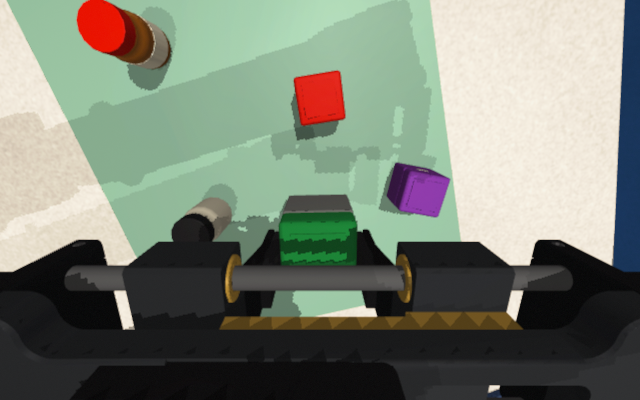

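The green box is held straight. Carry it to the middle compartment with the jaws along the tray's y (phi about -1.72) so the fingers miss the neighbours.

Request:
carry_out(commands=[{"tx": -0.288,"ty": -0.006,"tz": -0.002,"rx": 0,"ry": 0,"rz": 1.46,"jaw": 0.45},{"tx": -0.288,"ty": -0.006,"tz": -0.002,"rx": 0,"ry": 0,"rz": 1.46,"jaw": 0.45},{"tx": -0.288,"ty": -0.006,"tz": -0.002,"rx": 0,"ry": 0,"rz": 1.46,"jaw": 0.45},{"tx": -0.288,"ty": -0.006,"tz": -0.002,"rx": 0,"ry": 0,"rz": 1.46,"jaw": 0.45},{"tx": -0.288,"ty": -0.006,"tz": -0.002,"rx": 0,"ry": 0,"rz": 1.46,"jaw": 0.45},{"tx": -0.288,"ty": -0.006,"tz": -0.002,"rx": 0,"ry": 0,"rz": 1.46,"jaw": 0.45},{"tx": -0.288,"ty": -0.006,"tz": -0.002,"rx": 0,"ry": 0,"rz": 1.46,"jaw": 0.45},{"tx": -0.288,"ty": -0.006,"tz": -0.002,"rx": 0,"ry": 0,"rz": 1.46,"jaw": 0.45},{"tx": -0.288,"ty": -0.006,"tz": -0.002,"rx": 0,"ry": 0,"rz": 1.46,"jaw": 0.45},{"tx": -0.288,"ty": -0.006,"tz": -0.002,"rx": 0,"ry": 0,"rz": 1.46,"jaw": 0.45},{"tx": -0.288,"ty": -0.006,"tz": -0.002,"rx": 0,"ry": 0,"rz": 1.46,"jaw": 0.45}])

```text
time: 33.22
position: [0.5039, -0.3195, 0.1548]
tool_rot: [-3.133, 0.232, 0.001]
ft_force: [0.5, -0.0, -0.4]
grip_width: 0.524
```

```bash
python3 g.py .503 -.320 .02 -1.72; python3 -c "
from bench import *
from h import *
im=get_image('wrist')[:,:,::-1].copy(); c=camera_info('wrist')
pts=P(c,shape('box',.5032,-.32,-.183,.016,.016,.119,.041)[:4]).astype(int); cv2.polylines(im,[pts],True,(255,0,255),1)
cv2.imwrite('pics/w17.png',im)"
```

```text
pos [ 0.5039 -0.3195  0.1548] phi -1.719 q7 -1.26 w 45.6 F [ 0.5 -0.  -0.4] t 33.23
 t [-0.001  0.001  0.135]  r [-0.     0.001  0.001]
```

View pics/w17.png

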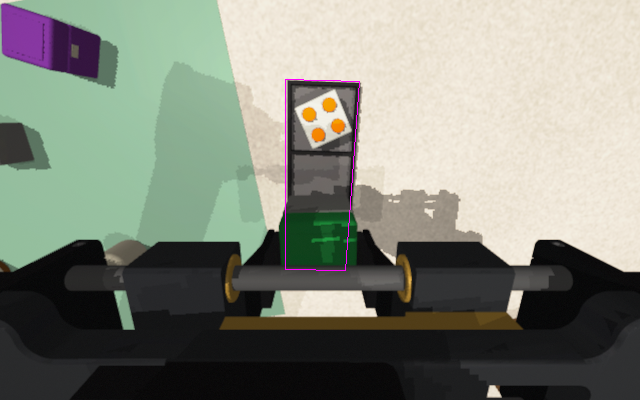

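The box is over the middle compartment, aligned with the tray. Lowering.

Request:
carry_out(commands=[{"tx": -0.001,"ty": 0.001,"tz": 0.05,"rx": 0,"ry": 0,"rz": 0,"jaw": 0.45},{"tx": -0.001,"ty": 0.001,"tz": 0.1,"rx": 0,"ry": 0,"rz": 0,"jaw": 0.45},{"tx": -0.001,"ty": 0.001,"tz": 0.122,"rx": 0,"ry": 0,"rz": 0,"jaw": 0.45},{"tx": -0.001,"ty": 0.001,"tz": 0.13,"rx": 0,"ry": 0,"rz": 0,"jaw": 0.45},{"tx": -0.001,"ty": 0.001,"tz": 0.134,"rx": 0,"ry": 0,"rz": 0,"jaw": 0.45},{"tx": -0.001,"ty": 0.001,"tz": 0.135,"rx": 0,"ry": 0,"rz": 0,"jaw": 0.45}])

```text
time: 34.02
position: [0.5038, -0.321, 0.0212]
tool_rot: [3.132, -0.234, 0.003]
ft_force: [-0.7, -0.2, -1.3]
grip_width: 0.53
```

Request:
carry_out(commands=[{"tx": 0,"ty": 0,"tz": 0.001,"rx": 0,"ry": 0,"rz": 0,"jaw": 0.45},{"tx": 0,"ty": 0,"tz": 0.002,"rx": 0,"ry": 0,"rz": 0,"jaw": 0.45},{"tx": 0,"ty": 0,"tz": 0.002,"rx": 0,"ry": 0,"rz": 0,"jaw": 0.45}])

```text
time: 34.4
position: [0.503, -0.3205, 0.0184]
tool_rot: [3.133, -0.234, 0.0]
ft_force: [-0.7, -0.3, -1.3]
grip_width: 0.526
```

Request:
carry_out(commands=[{"tx": 0,"ty": 0,"tz": 0.001,"rx": 0,"ry": 0,"rz": 0,"jaw": 0.45},{"tx": 0,"ty": 0,"tz": 0.002,"rx": 0,"ry": 0,"rz": 0,"jaw": 0.45},{"tx": 0,"ty": 0,"tz": 0.002,"rx": 0,"ry": 0,"rz": 0,"jaw": 0.45}])

```text
time: 34.78
position: [0.5033, -0.3206, 0.0176]
tool_rot: [3.132, -0.234, 0.001]
ft_force: [-2.1, 1.9, 7.5]
grip_width: 0.527
```

Request:
carry_out(commands=[{"tx": 0,"ty": 0,"tz": -0.001,"rx": 0,"ry": 0,"rz": 0,"jaw": 0.6},{"tx": 0,"ty": 0,"tz": -0.001,"rx": 0,"ry": 0,"rz": 0,"jaw": 0.75},{"tx": 0,"ty": 0,"tz": -0.001,"rx": 0,"ry": 0,"rz": 0,"jaw": 0.75},{"tx": 0,"ty": 0,"tz": -0.001,"rx": 0,"ry": 0,"rz": 0,"jaw": 0.75},{"tx": 0,"ty": 0,"tz": -0.03,"rx": 0,"ry": 0,"rz": 0,"jaw": 0.75},{"tx": 0,"ty": 0,"tz": -0.08,"rx": 0,"ry": 0,"rz": 0,"jaw": 0.75},{"tx": 0,"ty": 0,"tz": -0.14,"rx": 0,"ry": 0,"rz": 0,"jaw": 0.8},{"tx": 0,"ty": 0,"tz": -0.19,"rx": 0,"ry": 0,"rz": 0,"jaw": 0.8},{"tx": 0,"ty": 0,"tz": -0.2,"rx": 0,"ry": 0,"rz": 0,"jaw": 0.8},{"tx": 0,"ty": 0,"tz": -0.2,"rx": 0,"ry": 0,"rz": 0,"jaw": 0.8}])

```text
time: 36.02
position: [0.5031, -0.3206, 0.2163]
tool_rot: [3.132, -0.234, 0.001]
ft_force: [-0.2, 1.0, -0.5]
grip_width: 0.799
```

```bash
python3 - <<'E'
from bench import *
import cv2,numpy as np
for n in("scene","side","wrist"): cv2.imwrite(f"pics/{n}1.png",get_image(n)[:,:,::-1])
a=cv2.imread("pics/scene1.png")[130:340,170:450];b=cv2.imread("pics/side1.png")[120:330,190:410]
cv2.imwrite("pics/f1.png",np.hstack([cv2.resize(a,None,fx=1.58,fy=1.58),cv2.resize(b,None,fx=1.58,fy=1.58)]))
E
cat > chk.py <<'E'
import m
from m import *
I1={n:cv2.imread(f"pics/{n}1.png") for n in C}
m.I.update(I1)
for nm,k,z0,z1,hx,hy,lo,hi,a,b,rad in J:
    if nm in("red","ared","wblack"):
        v=[(C["scene"],mask("scene",lo,hi,a,rad)),(C["side"],mask("side",lo,hi,b,rad))]
        r=fit(v,k,z0,z1,hx,hy,bp(C["scene"],a,z1)); print(nm,r.x[:2].round(4),round(r.fun,3))
E
python3 chk.py
```

```text
red [0.6086 0.0498] 0.186
ared [0.4418 0.1557] 0.165
wblack [ 0.4404 -0.0469] 0.178
```

View pics/f1.png

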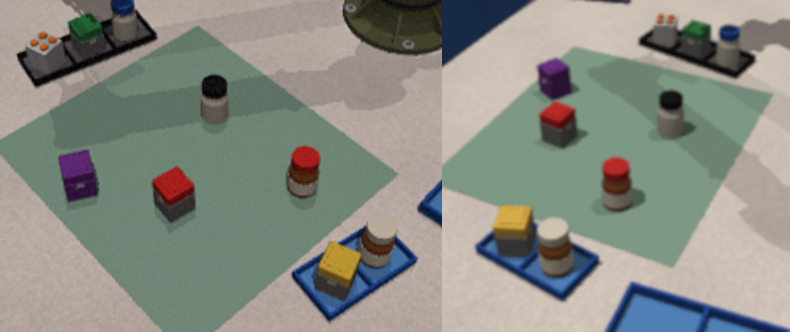

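View pics/wrist1.png

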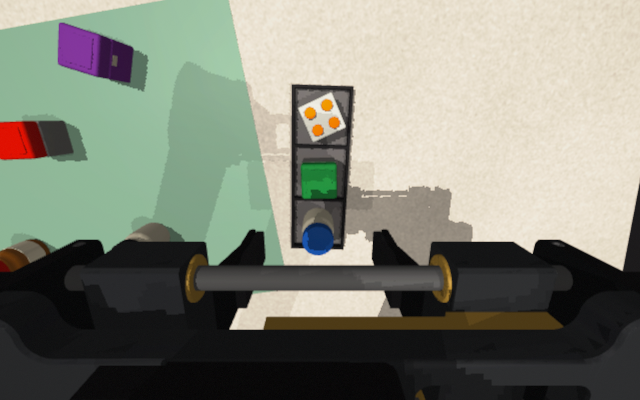

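All five things stand upright in compartments of their own, and the spares are within about 1 mm of their starting fits. The arm is clear and at rest, so I'm handing in.

```bash
python3 -c "
from bench import ctrl
print(ctrl.close_job())"
```

```text
the job is handed in; nothing more can be done
None
```

Both kits are made up and the job is handed in, after about 36 s of robot time; no verdict was reported.

- **Blue tray:** I used the smaller of the two blue trays, which measured about 165 x 87 mm in the pictures against the 160 x 82 mm given. It holds the amber bottle with the white cap (-x compartment) and the yellow-lid box (+x).
- **Black tray:** it holds the white bottle with the blue cap (-x), the green-lid box (middle) and the aluminium tube block (+x).

**Last checks:**
- The final pictures show all five things upright, each in a compartment of its own, with the gripper open and well clear above them.
- Each was lowered until it touched the tray floor (about 6 to 17 N) and then released. For the four things after the first bottle, contact came 4 mm above their pick height, as the tray floor requires.
- The red-lidded box and the red- and black-capped bottles fit within about 1 mm of their first positions.

**What disagreed or went wrong:**
- The fingertips look about 15–20 mm shorter than the stated TCP. Because of that I gripped the first bottle (blue cap) too high, and it slid about 6 mm in the grip before holding. I gripped the tube block, the green-lid box and the second bottle lower, and none of them slipped.
- The first move call was refused because some keys were missing; nothing moved.

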